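# Box up two controllers

### The arm

A 6-joint arm with a two-finger parallel gripper is mounted at the origin on the work surface. World frame = base frame: x ahead of the robot, y to its left, z up, the work surface at z = 0. Lengths are in mm, angles in degrees, forces in N, time in s.
With the tool pointing down it reaches from about 250 to 725 mm from the base axis. Payload 9.7 kg.
Tool frame: the origin (TCP) lies between the finger pads; the fingertips stand 8 mm ahead of it and the grasp point (between the pads) lies 11 mm behind it; z points along the fingers, y is the line along which they close (so a half turn about z gives the same grasp; the last joint's range is limited). The gripper opens to 85 mm and grips with 20 to 120 N. Pads are 22 mm wide; open, the fingers measure 114 mm over their backs; the gripper's body (76 mm by 85 mm) begins 54 mm behind the grasp point. The pads swing forward as they close: fully open they stand 13 mm farther back than shut.
Start: joints at [-68.354, 4.979, 10.078, 95.1, 0, 90], TCP at [202.879, -511.211, 239.284] pointing down, gripper open.
Joint ranges: [-179.16, 179.16], [-48.56, 103.87], [-65.8, 70.77], [-126.05, 130.52], [-82.76, 87.17], [-180, 180]. Speed limits (degrees/s): [127.2, 127.2, 147.25, 180, 180, 180].

### API

Orientations are given as a 3x3 rotation matrix whose columns are the frame's x, y, z axes.
In Python, from station import bot gives the robot as it stands.
- The arm moves only by the tool play_rows, never from a script. Its argument "series" is a list of rows, each an object of numbers: "dx", "dy", "dz": the shift along the tool's x, y, z normalised to -1 to 1, where 1 is 8 cm; "wx", "wy", "wz": the turn, a rotation vector about the tool's x, y, z normalised to -1 to 1, where 1 is pi/4 rad. In form: [{"dx": .., "dy": .., "dz": .., "wx": .., "wy": .., "wz": ..}, ...]. A call has 1 to 10 rows; each row is the pose to reach, as a shift and turn from the pose commanded when the call began, along the tool's axes at that moment; what a row does not reach only later rows make up. A row lasts 1/12 s, in which the tool goes at most 41.7 mm and 7.16 degrees, less where a joint would pass 70% of its speed; a pose out of reach is approached as far as the arm can. A call with a number of a shift or a turn outside -1 to 1 is refused whole. A call with a gripper value outside its range is refused whole. "jaw" is the opening, from -1 (shut) to 1 (fully open), set as the call begins (left out, the last holds). The fingers move at their own pace and stop on an object; "squeeze" is the grip in N (left out, the last holds). Time passes only in rows, so rows that repeat a pose let the fingers close. It gives the time, the measured TCP pose, the force, the opening and the grip force at its end, in the units of the state.
- bot.sense(): the state, without advancing time (a new reading comes with each control period).
- bot.read_camera(name): name is "scene" or "top"; returns the picture (400x640x3 uint8, red, green, blue); there is no depth.
- bot.camera_info(name): a dict with "K" (3x3 intrinsics, pixels), "world_to_cam" (4x4, takes a point from world to camera coordinates). Camera axes: x right, y down, z forward; pixel columns grow to the right and rows downward; lengths in mm; the calibration is good to about 2 mm. A picture is of the moment at which its call begins. camera_info takes no time and is no camera call.
- bot.hand_in(): hands the job in; it is judged then, once.
The state is a dict: "t": time; "q": joint angles; "dq": joint speeds; "effort": joint torques, N m; "tcp_pos": TCP position; "ee_rot": TCP orientation; "force": force on the tool from outside, world axes, zero at the start; "moment": the same for the moment, N m; "width": opening from 0.0 (shut) to 1.0 (fully open); "finger_force": force on a finger pad.
Only numpy, scipy, OpenCV 4.12 (cv2) and the standard library are available. Lean on these libraries where they do the work, as an engineer would, in place of code of your own. Each camera call takes 0.05 s, during which the arm holds its last target. There are 200 camera calls.

### The job

Box up the two controllers: first lay each circuit board flat on the bosses in the middle of the housing of its own length, with its terminal edge towards the cable-gland end. Only when both boards are in, put each housing's lid on so that it sits flat on the rim. Set the parts down, don't let them drop, and leave the tape roll and the screw cup where they stand.

Things in the scene. Friction and masses are not known exactly. Their poses are not given: they have to be found in the camera images.
- housing_long: The longer of two open black housings, fixed to the bench by 8 mm high cleats. Outside 80 (x) x 140 (y) mm, 52 high, walls 3.5. Two glands, 27 mm wide, jutting 22 mm from its +y end. Inside: four board bosses, tops at z = 12; 8 mm square pillars in the corners, rim-high (117 mm apart along y, 57 along x). Origin: centre of underside; y along the length to the gland end, z up.
- housing_short: The shorter of two open black housings, fixed to the bench by 8 mm high cleats. Outside 80 (x) x 100 (y) mm, 52 high, walls 3.5. One gland, 27 mm wide, jutting 22 mm from its +y end. Inside: four board bosses, tops at z = 12; 8 mm square pillars in the corners, rim-high (77 mm apart along y, 57 along x). Origin: centre of underside; y along the length to the gland end, z up.
- board_long: The longer green circuit board, 54 (x) x 100 (y) mm, 2 thick, lying components up. Hold it by the dark transformer (white label) in its middle, 30 (x) x 34 (y) mm, top at z = 32. White screw terminals, 45 mm wide, along its +y edge; nothing but the transformer stands above z = 12. About 170 g. Origin: centre of underside; y to the terminal edge, z up.
- board_long_terminals (a point): Middle of the top of the terminal row on the longer board, at y = 45, z = 12 mm of the board.
- board_short: The shorter green circuit board, 54 (x) x 62 (y) mm, 2 thick, lying components up. Hold it by the dark transformer (white label) in its middle, 30 (x) x 28 (y) mm, top at z = 32. White screw terminals, 45 mm wide, along its +y edge; nothing but the transformer stands above z = 12. About 120 g. Origin: centre of underside; y to the terminal edge, z up.
- board_short_terminals (a point): Middle of the top of the terminal row on the shorter board, at y = 26, z = 12 mm of the board.
- lid_long: The longer grey lid, right way up: flange 82 (x) x 142 (y) mm, 8 thick; raised hood 48 (x) x 104 (y) mm, top at z = 32, to hold it by. A bead 4 mm deep under the flange drops inside the housing's walls (3.5 mm play). About 170 g. Same both ways round. Origin: centre of the flange's underside, which meets the rim (4 mm off the bench while it lies on its bead); y along its length.
- lid_short: The shorter grey lid, right way up: flange 82 (x) x 102 (y) mm, 8 thick; raised hood 48 (x) x 64 (y) mm, top at z = 32, to hold it by. A bead 4 mm deep under the flange drops inside the housing's walls (3.5 mm play). About 130 g. Same both ways round. Origin: centre of the flange's underside, which meets the rim (4 mm off the bench while it lies on its bead); y along its length.
- tape_roll: Bystander: roll of red tape standing on the bench, 58 mm in diameter, 36 mm high. Origin: centre of its underside.
- screw_cup: Bystander: small round steel cup of screws, 56 mm in diameter, 22 mm high. Origin: centre of its underside.
Not all that is in view belongs to the job. What is shaped like the lid_short but orange or pink is not meant.

How it is judged:
By the outcome, as a careful person would: the job done as asked, in the order asked, and still so for the second after the job is handed in, with the robot touching nothing.
It also fails if it takes over 106 s, if anything falls off the work surface, if the arm or the gripper's body presses on something with over 40 N, if the wrist force passes 120 N, or if a joint passes its speed limit or range.

## Working session

There is one attempt and no reset: what is moved stays moved. The work goes in short steps, Python scripts to look and compute and a tool call to move; the robot and the scene stay as the last step left them, time stands still between calls to the robot, and variables do not carry over. Pictures are saved under pics/ and viewed, at most 14 in all, crops included, and the job is handed in when it is done.

Besides the shell and the picture viewer there is one more tool, called after ">>>" by a JSON object that holds its "api" and its "payload". play_rows: Moves the arm, as the interface text tells. Scaled input: -1 to 1 covers 8 cm each way for a shift and pi/4 rad each way for a turn. Its arguments: {"type":"object","properties":{"series":{"type":"array"},"jaw":{"type":"number"},"squeeze":{"type":"number"}},"required":["series"]}

```bash
ls; mkdir -p pics
python3 - <<'E'
from station import bot
import cv2
for n in("scene","top"):
    cv2.imwrite(f"pics/{n}0.png",bot.read_camera(n)[:,:,::-1]); i=bot.camera_info(n); print(n,i)
s=bot.sense(); print(s)
E
```

```text
pics
scene {'K': array([[468.63434881,   0.        , 322.67494953],
       [  0.        , 468.63434881, 203.72793287],
       [  0.        ,   0.        ,   1.        ]]), 'world_to_cam': array([[-6.29998489e-01,  7.76562999e-01, -7.19815916e-03,
         2.49374063e+02],
       [ 6.65434452e-01,  5.35018845e-01, -5.20530331e-01,
        -3.48322427e+02],
       [-4.00373444e-01, -3.32723225e-01, -8.53812837e-01,
         1.60275109e+03],
       [ 0.00000000e+00,  0.00000000e+00,  0.00000000e+00,
         1.00000000e+00]])}
top {'K': array([[419.02557957,   0.        , 323.88593823],
       [  0.        , 419.02557957, 199.23342859],
       [  0.        ,   0.        ,   1.        ]]), 'world_to_cam': array([[ 7.87496343e-03, -9.99933217e-01,  8.45856061e-03,
         6.51924357e+01],
       [-9.92607467e-01, -8.84121689e-03, -1.21046474e-01,
         5.01050521e+02],
       [ 1.21113175e-01, -7.44279386e-03, -9.92610802e-01,
         1.10704077e+03],
       [ 0.00000000e+00,  0.00000000e+00,  0.00000000e+00,
         1.00000000e+00]])}
{'t': 0.1, 'q': array([-6.83534659e+01,  5.00828751e+00,  1.00380806e+01,  9.50971749e+01,
       -2.09768167e-03,  8.99988102e+01]), 'dq': array([-0.00861021, -0.03583686,  0.1360715 ,  0.01556051, -0.06241517,
        0.02674612]), 'effort': array([-2.77122826e-04, -5.21558905e+01,  4.65654194e+01,  1.59019930e-02,
        7.18663682e-05, -9.13493579e-06]), 'tcp_pos': array([ 202.80661249, -511.04555103,  238.64250722]), 'ee_rot': array([[ 9.29469521e-01,  3.68898617e-01, -4.67844714e-04],
       [ 3.68898912e-01, -9.29468895e-01,  1.07959230e-03],
       [-3.65870043e-05, -1.17603554e-03, -9.99999308e-01]]), 'force': array([ 0.69780934, -0.09351617, -0.29057525]), 'moment': array([-0.01673035, -0.02779256,  0.0674454 ]), 'finger_force': 0.0, 'width': 1.0011418591657086}
```

View pics/top0.png

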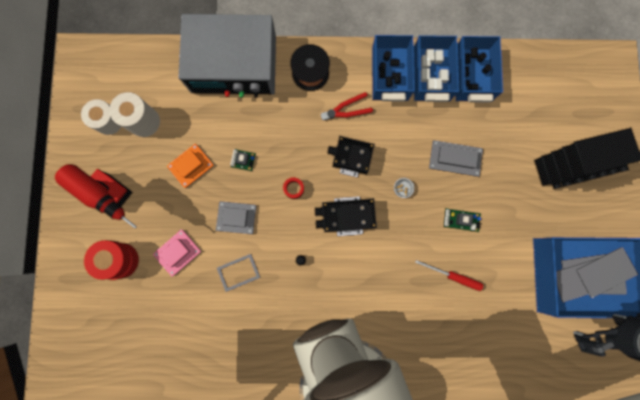

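View pics/scene0.png

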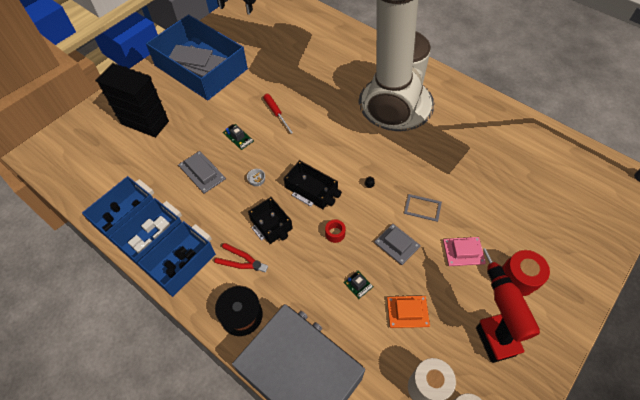

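The top view shows both housings near (352,155) short and (347,216) long, with glands to image left. The boards are at (243,159) short and (462,219) long, and the lids at (456,158) long and (236,217) short. Next I'll enlarge these.

Run:
```python
import cv2
a=cv2.imread("pics/top0.png")[130:250,205:495]; cv2.imwrite("pics/c1.png",cv2.resize(a,None,fx=2.75,fy=2.75,interpolation=cv2.INTER_CUBIC))
a=cv2.imread("pics/scene0.png")[115:305,170:430]; cv2.imwrite("pics/c2.png",cv2.resize(a,None,fx=3,fy=3,interpolation=cv2.INTER_CUBIC))
```

```text
(no output)
```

View pics/c1.png

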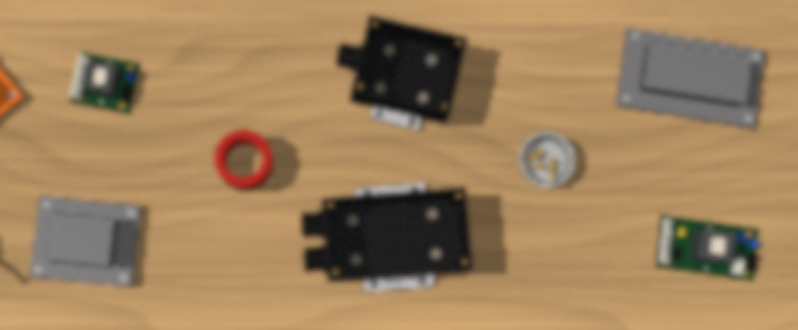

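View pics/c2.png

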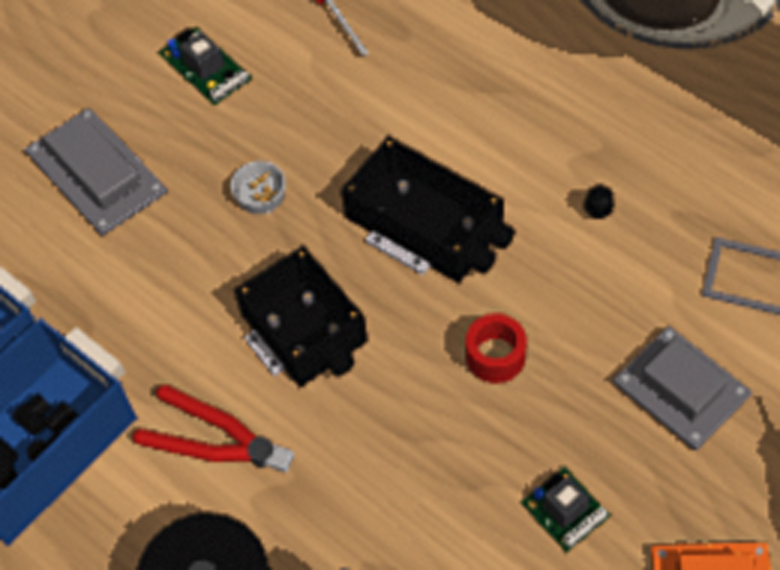

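Crop c1: terminals and glands all face image left (+y), so nothing needs a half turn. Gold pillar screws, white transformer labels and bright lid corner screws show in both views, so I'll triangulate those.

```bash
cat > h.py <<'E'
import numpy as np, cv2
from station import bot
I={n:bot.camera_info(n) for n in("scene","top")}
def cen(n): W=I[n]["world_to_cam"]; return -W[:3,:3].T@W[:3,3]
def ray(n,p):
    d=I[n]["world_to_cam"][:3,:3].T@np.linalg.inv(I[n]["K"])@[p[0],p[1],1]; return d/np.linalg.norm(d)
def plane(n,p,z):
    c,d=cen(n),ray(n,p); return c+d*(z-c[2])/d[2]
def proj(n,P):
    W=I[n]["world_to_cam"]; q=I[n]["K"]@(W[:3,:3]@np.asarray(P,float)+W[:3,3]); return q[:2]/q[2]
def tri(pt,ps):
    A=[];b=[]
    for n,p in(("top",pt),("scene",ps)):
        M=np.eye(3)-np.outer(ray(n,p),ray(n,p)); A.append(M); b.append(M@cen(n))
    return np.linalg.lstsq(np.vstack(A),np.hstack(b),rcond=None)[0]
def blobs(mask,box,w=None,amin=1):
    x0,y0,x1,y1=box; m=np.zeros_like(mask); m[y0:y1,x0:x1]=mask[y0:y1,x0:x1]
    n,l,s,c=cv2.connectedComponentsWithStats(m); r=[]
    for i in range(1,n):
        if s[i,4]>=amin:
            v=np.argwhere(l==i); ww=np.ones(len(v)) if w is None else w[v[:,0],v[:,1]].astype(float)
            p=(v*ww[:,None]).sum(0)/ww.sum(); r.append((p[1],p[0],int(s[i,4])))
    return r
def rect(mask,box):
    x0,y0,x1,y1=box; m=np.zeros_like(mask); m[y0:y1,x0:x1]=mask[y0:y1,x0:x1]
    c=max(cv2.findContours(m,cv2.RETR_EXTERNAL,cv2.CHAIN_APPROX_NONE)[0],key=cv2.contourArea)
    return c[:,0,:].astype(float)
def rect_world(n,c,z):
    P=np.array([plane(n,p,z)[:2] for p in c],np.float32); return cv2.minAreaRect(P)
E
cat > m.py <<'E'
from h import *
np.set_printoptions(precision=1,suppress=True)
im={n:cv2.imread(f"pics/{n}0.png").astype(int) for n in I}
B={"top":dict(hl=(312,192,385,240),hs=(325,132,380,178),bl=(440,204,486,236),bs=(228,147,260,172),ll=(426,138,488,178),ls=(213,198,262,238)),
"scene":dict(hl=(280,155,345,212),hs=(245,192,296,246),bl=(220,120,256,150),bs=(342,268,375,300),ll=(176,148,228,194),ls=(370,220,422,266))}
for n in I:
    b,g,r=[im[n][:,:,k] for k in range(3)]
    V=im[n].max(2); gold=((r-b>25)&(r>60)).astype(np.uint8); white=((im[n].min(2)>150)).astype(np.uint8)
    green=((g-r>12)&(g>b)).astype(np.uint8)
    for k in("hl","hs"): 
        print(n,k,"gold",[np.round(p,1).tolist() for p in blobs(gold,B[n][k]) if p[2]<15])
    for k in("bl","bs"): 
        print(n,k,"white",[np.round(p,1).tolist() for p in blobs(white,B[n][k],w=V)],"greenrect",rect_world(n,rect(green,B[n][k]),2))
    grey=((abs(r-b)<22)&(V>60)).astype(np.uint8)
    for k in("ll","ls"):
        print(n,k,"rect z12",rect_world(n,rect(grey,B[n][k]),12),"corn",[np.round(p,1).tolist() for p in blobs((im[n].min(2)>135).astype(np.uint8),B[n][k],w=V)])
    dark=(V<62).astype(np.uint8)
    for k in("hl","hs"): print(n,k,"dark",rect_world(n,rect(dark,B[n][k]),52))
E
python3 m.py
```

```text
scene hl gold [[286.5, 177.0, 2.0], [303.5, 176.0, 2.0], [325.0, 188.0, 1.0], [321.7, 197.3, 3.0]]
scene hs gold [[251.3, 211.3, 3.0], [272.0, 213.2, 4.0], [287.5, 219.5, 4.0], [260.5, 220.5, 4.0], [281.0, 224.0, 1.0], [268.3, 232.3, 3.0]]
scene bl white [[236.2, 129.9, 12.0], [246.2, 142.6, 16.0]] greenrect ((447.786865234375, -314.2245788574219), (94.09552001953125, 50.80353546142578), 83.84770202636719)
scene bs white [[358.7, 279.7, 21.0], [365.6, 289.9, 25.0]] greenrect ((611.331787109375, 295.488037109375), (57.56834411621094, 49.80062484741211), 80.64066314697266)
scene ll rect z12 ((621.6309204101562, -297.6082763671875), (142.7923126220703, 80.88432312011719), 81.01457214355469) corn [[199.0, 153.0, 1.0], [181.0, 164.0, 1.0], [221.5, 177.0, 2.0], [203.7, 188.7, 3.0]]
scene ls rect z12 ((450.2610778808594, 310.11572265625), (100.98845672607422, 82.6153564453125), 84.9407730102539) corn [[392.7, 226.3, 3.0], [378.0, 240.5, 2.0], [416.3, 244.7, 3.0], [401.5, 260.0, 2.0]]
scene hl dark ((466.0786437988281, 18.664108276367188), (102.2445297241211, 171.14474487304688), 4.509446620
[... 498 characters left out ...]
81), (38.45771789550781, 49.49753189086914), 73.6832275390625)
top ll rect z12 ((622.0354614257812, -298.97686767578125), (140.1607208251953, 79.28196716308594), 80.85317993164062) corn [[435.5, 142.5, 4.0], [479.5, 150.0, 2.0], [432.3, 165.3, 3.0], [476.5, 172.5, 4.0]]
top ls rect z12 ((450.69696044921875, 309.7665100097656), (99.8685531616211, 78.2034683227539), 84.90283203125) corn [[221.5, 204.0, 8.0], [252.1, 206.9, 8.0], [218.5, 227.5, 12.0], [249.2, 230.5, 10.0]]
top hl dark ((456.0344543457031, 12.008071899414062), (77.50835418701172, 155.52037048339844), 4.2225799560546875)
top hs dark ((621.55908203125, 1.4163131713867188), (115.1934585571289, 83.55130767822266), 76.26770782470703)
```

```bash
cat > m2.py <<'E'
from h import *
np.set_printoptions(precision=1,suppress=True)
im={n:cv2.imread(f"pics/{n}0.png").astype(float) for n in I}
def peak(ch,p,r=2,it=6):
    p=np.array(p,float)
    for _ in range(it):
        x0,y0=np.round(p).astype(int); ys,xs=np.mgrid[y0-r:y0+r+1,x0-r:x0+r+1]
        w=ch[y0-r:y0+r+1,x0-r:x0+r+1]; w=np.clip(w-np.median(w),0,None)**1.0
        p=np.array([(xs*w).sum(),(ys*w).sum()])/w.sum()
    return p
def fit(P,L):  # rigid 2D: local L -> world P
    P=np.array(P);L=np.array(L,float);c=P.mean(0);l=L.mean(0)
    H=((L-l).T@(P-c)); a=np.arctan2(H[0,1]-H[1,0],H[0,0]+H[1,1]); R=np.array([[np.cos(a),-np.sin(a)],[np.sin(a),np.cos(a)]])
    o=c-R@l; return o,np.degrees(a),np.abs(P-(o+L@R.T)).max()
if __name__=="__main__":
    for k,c,yaw,Y in(("hl",(457,5),4.3,58.5),("hs",(621,-10),-13.7,38.5)):
        a=np.radians(yaw);R=np.array([[np.cos(a),-np.sin(a)],[np.sin(a),np.cos(a)]]); L=[(28.5,Y),(28.5,-Y),(-28.5,-Y),(-28.5,Y)]
        # centre refinement from scene
        pts={}
        for n in I:
            ch=im[n][:,:,2]-im[n][:,:,0]; pts[n]=[]
            for l in L:
                p=proj(n,[*(R@l+c),52]); q=peak(ch,p); pts[n].append(q)
            P=[plane(n,q,52)[:2] for q in pts[n]]; print(k,n,np.array(pts[n]).round(1).tolist(),"fit",fit(P,L))
        T=np.array([tri(a,b) for a,b in zip(pts["top"],pts["scene"])]); print(T,fit(T[:,:2],L))
    lab={"bl":((465.5,219.0),(236.2,129.9),(446.2,217.1),(246.2,142.6)),"bs":((240.8,157.1),(358.7,279.7),(232.4,157.4),(365.6,289.9))}
    for k,(a,b,c,d) in lab.items():
        A,C=tri(a,b),tri(c,d); print(k,"label",A,"term",C,"yaw",np.degrees(np.arctan2(*(C-A)[1::-1]))-90, "top-only",plane("top",a,32),plane("top",c,12),"scene",plane("scene",b,32),plane("scene",d,12))
    for k,a,b in(("ll",[(435.5,142.5),(479.5,150),(432.3,165.3),(476.5,172.5)],[(203.7,188.7),(181,164),(221.5,177),(199,153)]),("ls",[(221.5,204),(252.1,206.9),(218.5,227.5),(249.2,230.5)],[(401.5,260),(378,240.5),(416.3,244.7),(392.7,226.3)])):
        T=np.array([tri(x,y) for x,y in zip(a,b)]); print(k,T,T.mean(0),np.degrees(np.arctan2(*(T[0]+T[2]-T[1]-T[3])[1::-1]))-90)
E
python3 m2.py
```

```text
hl scene [[321.9, 197.1], [283.6, 172.3], [299.7, 157.8], [335.4, 175.6]] fit (array([445.1,  -7.9]), np.float64(4.498202906428275), np.float64(14.525256351693216))
hl top [[320.8, 199.6], [374.9, 196.9], [373.8, 224.8], [321.7, 232.5]] fit (array([460.6,   5.7]), np.float64(4.72930755877539), np.float64(17.799045168391558))
[[493.8  77.6  77.3]
 [500.6 -61.3  82.3]
 [429.2 -59.6  78.5]
 [412.   69.2  82.9]] (array([458.9,   6.5]), np.float64(4.565715730790985), np.float64(13.822973059382491))
hs scene [[268.3, 232.1], [250.7, 210.6], [271.9, 194.8], [290.8, 216.9]] fit (array([614.1, -11.5]), np.float64(-11.941967874683419), np.float64(12.573551819984914))
hs top [[336.3, 133.7], [376.0, 142.1], [372.4, 166.8], [329.6, 160.2]] fit (array([630.8,  -9.6]), np.float64(-10.396735665872619), np.float64(21.685463128468136))
[[670.2  37.3  79.6]
 [648.5 -63.2  60.9]
 [577.6 -49.5  70.7]
 [597.9  54.7  82.4]] (array([623.6,  -5.2]), np.float64(-11.826935739094496), np.float64(16.31568509467668))
bl label [ 449.4 -311.6   37.4] term [ 455.7 -266.2   14.9] yaw -7.990213428076785 top-only [ 449.9 -313.6   32. ] [ 456.2 -267.5   12. ] scene [ 446.5 -315.4   32. ] [ 454.1 -267.8   12. ]
bs label [612.9 297.1  37.9] term [616.6 324.4  16.7] yaw -7.853955604493095 top-only [614.5 297.8  32. ] [617.9 325.1  12. ] scene [610.4 296.4  32. ] [614.8 323.8  12. ]
ll [[ 664.1 -240.9   18.7]
 [ 644.3 -364.    17. ]
 [ 599.7 -231.2   16.3]
 [ 580.  -352.7   16.9]] [ 622.  -297.2   17.2] -9.185602706351759
ls [[486.2 349.6  17.2]
 [478.8 265.5  18.9]
 [421.9 355.4  17. ]
 [414.7 271.6  16.9]] [450.4 310.6  17.5] -5.000946857212483
```

```bash
cat > m3.py <<'E'
from m2 import *
S={"hl":{"top":[(373.1,200.6),(374.2,225),(325.4,228.6),(323.6,203.9)],"scene":[(286.4,177),(299.7,162.4),(334.4,181.4),(321.7,197)]},
"hs":{"top":[(371.6,146.1),(366.5,170.4),(336,161.3),(340,139.2)],"scene":[(250.7,211.7),(270.4,199.7),(287.4,219.7),(268.4,232.4)]}}
for k,Y in(("hl",58.5),("hs",38.5)):
    L=[(28.5,-Y),(-28.5,-Y),(-28.5,Y),(28.5,Y)]; q={}
    for n in("top","scene"):
        ch=im[n][:,:,2]-im[n][:,:,0]
        q[n]=[]
        for p in S[k][n]:
            x,y=np.round(p).astype(int); ys,xs=np.mgrid[y-1:y+2,x-1:x+2]; w=np.clip(ch[y-1:y+2,x-1:x+2]-3,0,45); q[n].append(((xs*w).sum()/w.sum(),(ys*w).sum()/w.sum()))
        P=[plane(n,p,52)[:2] for p in q[n]]; print(k,n,np.array(q[n]).round(1).tolist(),fit(P,L))
    T=np.array([tri(a,b) for a,b in zip(q["top"],q["scene"])]); print(T,fit(T[:,:2],L))
E
python3 m3.py
```

```text
hl top [[373.0, 200.8], [373.9, 224.9], [325.1, 229.0], [324.1, 203.9]] (array([457.3,   2.5]), np.float64(4.226409643072535), np.float64(7.58249346339921))
hl scene [[286.5, 177.1], [299.8, 162.0], [334.2, 181.1], [321.9, 197.1]] (array([454.3,   1.6]), np.float64(4.978733351503732), np.float64(5.027156773535637))
[[493.7 -59.8  52. ]
 [429.7 -61.7  56.8]
 [419.1  64.6  58.9]
 [484.5  69.2  57.5]] (array([456.7,   3.1]), np.float64(4.116492880487301), np.float64(6.544289391914532))
hs top [[372.0, 145.7], [366.2, 169.5], [335.8, 160.9], [340.0, 138.8]] (array([622.4,  -9.3]), np.float64(-13.130234745795802), np.float64(6.5573100520608705))
hs scene [[251.2, 211.5], [270.1, 199.4], [287.3, 219.5], [268.2, 232.1]] (array([621.3,  -9.7]), np.float64(-12.93786856718747), np.float64(4.459034714189784))
[[644.1 -58.6  52.6]
 [579.7 -43.9  50.5]
 [600.9  39.1  55.2]
 [662.8  26.6  56.1]] (array([621.9,  -9.2]), np.float64(-12.913867018608768), np.float64(5.762942420741638))
```

```bash
cat > plan.py <<'E'
import sys, json
from h import *
def plan(wps, th0=None, p0=None):
    """wps: (x,y,z,theta); prints one call per <=80 mm leg: [dx dy dz wz] n rows"""
    s=bot.sense(); p=np.array(s["tcp_pos"]) if p0 is None else np.array(p0,float); R=s["ee_rot"]
    th=np.degrees(np.arctan2(R[1,0],R[0,0])) if th0 is None else th0
    print("t %.2f"%s["t"],"at",p.round(1),"th %.1f"%th,"w %.3f"%s["width"],"F",np.round(s["force"],1),"ff %.1f"%s["finger_force"])
    for x,y,z,t in wps:
        while 1:
            a=np.radians(th); X=np.array([[np.cos(a),np.sin(a),0],[np.sin(a),-np.cos(a),0],[0,0,-1]])
            d=X.T@(np.array([x,y,z])-p); dt=(t-th+180)%360-180
            k=max(1,np.abs(d).max()/80,abs(dt)/45); c=np.round(np.r_[d/k/80,-dt/k/45],3)
            n=int(np.ceil(max(np.linalg.norm(c[:3])*80/41.7,abs(c[3])*45/7.16)))
            print(*c," rows",n); p=p+X@(c[:3]*80); th-=c[3]*45
            if k<=1.0001: break
        print("  ->",p.round(1),round(th,1))
E
python3 -c "
from plan import *
plan([(449.5,-313,110,-7.5),(449.5,-313,40,-7.5)])"
```

```text
t 0.10 at [ 202.8 -511.   238.6] th 21.6 w 1.001 F [ 0.7 -0.1 -0.3] ff 0.0
1.0 -0.308 0.425 0.171  rows 3
1.0 -0.462 0.448 0.181  rows 3
1.0 -0.648 0.485 0.195  rows 3
0.459 -0.409 0.25 0.101  rows 2
  -> [ 449.5 -313.   110. ] -7.5
-0.0 -0.0 0.875 -0.0  rows 2
  -> [ 449.5 -313.    40. ] -7.5
```

>>> {"api": "play_rows", "payload": {"series": [{"dx":1,"dy":-0.308,"dz":0.425,"wz":0.171},{"dx":1,"dy":-0.308,"dz":0.425,"wz":0.171},{"dx":1,"dy":-0.308,"dz":0.425,"wz":0.171}], "jaw": 0.3, "squeeze": 50}}

```text
invalid input at $.series[0]: expected keys dx, dy, dz, wx, wy, wz
```

>>> {"api": "play_rows", "payload": {"series": [{"dx":1,"dy":-0.462,"dz":0.448,"wz":0.181},{"dx":1,"dy":-0.462,"dz":0.448,"wz":0.181},{"dx":1,"dy":-0.462,"dz":0.448,"wz":0.181}]}}

```text
invalid input at $.series[0]: expected keys dx, dy, dz, wx, wy, wz
```

>>> {"api": "play_rows", "payload": {"series": [{"dx":1,"dy":-0.648,"dz":0.485,"wz":0.195},{"dx":1,"dy":-0.648,"dz":0.485,"wz":0.195},{"dx":1,"dy":-0.648,"dz":0.485,"wz":0.195}]}}

```text
invalid input at $.series[0]: expected keys dx, dy, dz, wx, wy, wz
```

>>> {"api": "play_rows", "payload": {"series": [{"dx":0.459,"dy":-0.409,"dz":0.25,"wz":0.101},{"dx":0.459,"dy":-0.409,"dz":0.25,"wz":0.101},{"dx":0.459,"dy":-0.409,"dz":0.25,"wz":0.101},{"dx":0.459,"dy":-0.409,"dz":0.25,"wz":0.101}]}}

```text
invalid input at $.series[0]: expected keys dx, dy, dz, wx, wy, wz
```

```bash
python3 -c "
from plan import *
plan([(449.5,-313,50,-7.5),(449.5,-313,20,-7.5)])
for n in('top','scene'):
    a=bot.read_camera(n)[:,:,::-1]; u,v=proj(n,(449.5,-313,60)).round().astype(int); cv2.imwrite('pics/x_'+n+'.png',cv2.resize(a[v-45:v+45,u-60:u+60],None,fx=4,fy=4,interpolation=2))
cv2.imwrite('pics/d1.png',np.vstack([cv2.imread('pics/x_top.png')[:300],cv2.imread('pics/x_scene.png')[:300]]))"
```

```text
t 0.10 at [ 202.8 -511.   238.6] th 21.6 w 1.001 F [ 0.7 -0.1 -0.3] ff 0.0
1.0 -0.308 0.624 0.171  rows 3
1.0 -0.462 0.657 0.181  rows 3
1.0 -0.648 0.71 0.195  rows 3
0.459 -0.409 0.367 0.101  rows 2
  -> [ 449.5 -313.    50. ] -7.5
-0.0 -0.0 0.375 -0.0  rows 1
  -> [ 449.5 -313.    20. ] -7.5
```

View pics/d1.png

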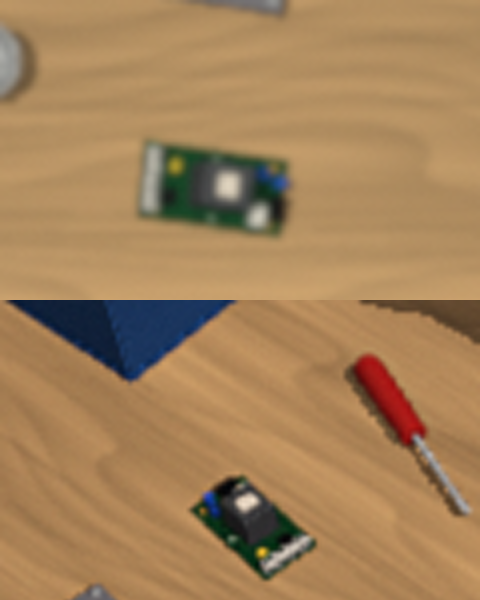

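>>> {"api": "play_rows", "payload": {"series": [{"dx":1,"dy":-0.308,"dz":0.425,"wx":0,"wy":0,"wz":0.171},{"dx":1,"dy":-0.308,"dz":0.425,"wx":0,"wy":0,"wz":0.171},{"dx":1,"dy":-0.308,"dz":0.425,"wx":0,"wy":0,"wz":0.171}], "jaw": 0.3, "squeeze": 50}}

```text
t: 0.45
tcp_pos: [270.3, -455.9, 202.9]
ee_rot: [[0.97, 0.241, -0.001], [0.241, -0.97, 0.003], [0.0, -0.003, -1.0]]
force: [-0.2, 0.5, -0.6]
width: 0.648
finger_force: 0.0
```

>>> {"api": "play_rows", "payload": {"series": [{"dx":1,"dy":-0.462,"dz":0.448,"wx":0,"wy":0,"wz":0.181},{"dx":1,"dy":-0.462,"dz":0.448,"wx":0,"wy":0,"wz":0.181},{"dx":1,"dy":-0.462,"dz":0.448,"wx":0,"wy":0,"wz":0.181}]}}

```text
t: 0.7
tcp_pos: [338.8, -400.9, 167.4]
ee_rot: [[0.995, 0.101, -0.001], [0.101, -0.995, 0.002], [-0.001, -0.002, -1.0]]
force: [-0.6, 0.6, -0.2]
width: 0.65
finger_force: 0.0
```

>>> {"api": "play_rows", "payload": {"series": [{"dx":1,"dy":-0.648,"dz":0.485,"wx":0,"wy":0,"wz":0.195},{"dx":1,"dy":-0.648,"dz":0.485,"wx":0,"wy":0,"wz":0.195},{"dx":1,"dy":-0.648,"dz":0.485,"wx":0,"wy":0,"wz":0.195}]}}

```text
t: 0.95
tcp_pos: [412.8, -341.7, 129.0]
ee_rot: [[0.999, -0.053, -0.001], [-0.053, -0.999, 0.001], [-0.001, -0.001, -1.0]]
force: [-0.1, 0.7, 0.5]
width: 0.651
finger_force: 0.0
```

>>> {"api": "play_rows", "payload": {"series": [{"dx":0.459,"dy":-0.409,"dz":0.25,"wx":0,"wy":0,"wz":0.101},{"dx":0.459,"dy":-0.409,"dz":0.25,"wx":0,"wy":0,"wz":0.101},{"dx":0.459,"dy":-0.409,"dz":0.25,"wx":0,"wy":0,"wz":0.101},{"dx":0.459,"dy":-0.409,"dz":0.25,"wx":0,"wy":0,"wz":0.101}]}}

```text
t: 1.28
tcp_pos: [449.5, -313.0, 110.4]
ee_rot: [[0.992, -0.128, -0.001], [-0.128, -0.992, 0.0], [-0.001, -0.0, -1.0]]
force: [-0.6, -0.3, -0.8]
width: 0.65
finger_force: 0.0
```

```bash
python3 -c "
from plan import *
plan([(449.5,-313,50,-7.5),(449.5,-313,20,-7.5)])
for n in('top','scene'):
    a=bot.read_camera(n)[:,:,::-1]; u,v=proj(n,(449.5,-313,60)).round().astype(int); cv2.imwrite('pics/x_'+n+'.png',cv2.resize(a[v-37:v+38,u-60:u+60],None,fx=4,fy=4,interpolation=2))
cv2.imwrite('pics/d2.png',np.vstack([cv2.imread('pics/x_top.png')[:300],cv2.imread('pics/x_scene.png')[:300]]))"
```

```text
t 1.28 at [ 449.5 -313.   110.4] th -7.4 w 0.650 F [-0.6 -0.3 -0.8] ff 0.0
0.0 0.001 0.755 0.003  rows 2
  -> [ 449.5 -313.    50. ] -7.5
0.0 -0.0 0.375 -0.0  rows 1
  -> [ 449.5 -313.    20. ] -7.5
```

View pics/d2.png

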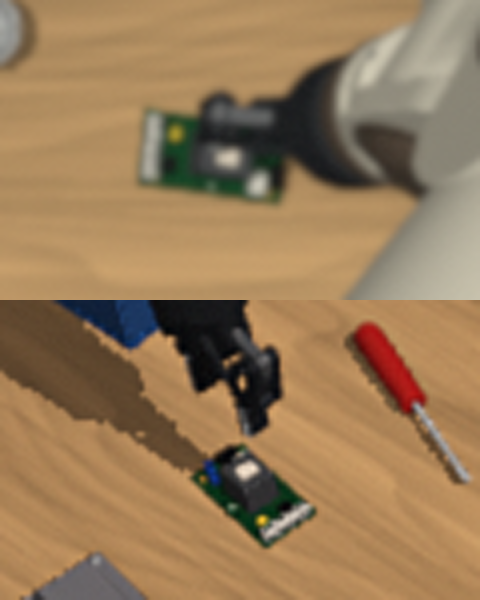

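The gripper stands above the long board as planned, in line with its transformer (label around (228,158) in the crop).

>>> {"api": "play_rows", "payload": {"series": [{"dx":0,"dy":0,"dz":0.5,"wx":0,"wy":0,"wz":0},{"dx":0,"dy":0,"dz":0.75,"wx":0,"wy":0,"wz":0},{"dx":0,"dy":0,"dz":0.85,"wx":0,"wy":0,"wz":0},{"dx":0,"dy":0,"dz":0.85,"wx":0,"wy":0,"wz":0}]}}

```text
t: 1.72
tcp_pos: [448.0, -313.4, 41.3]
ee_rot: [[0.991, -0.132, -0.002], [-0.132, -0.991, 0.001], [-0.002, -0.001, -1.0]]
force: [0.5, 0.2, 1.0]
width: 0.653
finger_force: 0.0
```

>>> {"api": "play_rows", "payload": {"series": [{"dx":0,"dy":0,"dz":0.1,"wx":0,"wy":0,"wz":0},{"dx":0,"dy":0,"dz":0.2,"wx":0,"wy":0,"wz":0},{"dx":0,"dy":0,"dz":0.27,"wx":0,"wy":0,"wz":0},{"dx":0,"dy":0,"dz":0.27,"wx":0,"wy":0,"wz":0}]}}

```text
t: 2.05
tcp_pos: [449.3, -313.1, 20.3]
ee_rot: [[0.991, -0.131, -0.001], [-0.131, -0.991, 0.0], [-0.001, -0.0, -1.0]]
force: [0.4, 0.3, -0.4]
width: 0.651
finger_force: 0.0
```

>>> {"api": "play_rows", "payload": {"series": [{"dx":0,"dy":0,"dz":0,"wx":0,"wy":0,"wz":0},{"dx":0,"dy":0,"dz":0,"wx":0,"wy":0,"wz":0},{"dx":0,"dy":0,"dz":0,"wx":0,"wy":0,"wz":0},{"dx":0,"dy":0,"dz":0,"wx":0,"wy":0,"wz":0},{"dx":0,"dy":0,"dz":0,"wx":0,"wy":0,"wz":0},{"dx":0,"dy":0,"dz":0,"wx":0,"wy":0,"wz":0}], "jaw": -1}}

```text
t: 2.55
tcp_pos: [450.0, -313.5, 21.9]
ee_rot: [[0.991, -0.131, 0.001], [-0.131, -0.991, -0.001], [0.001, 0.001, -1.0]]
force: [-0.7, -0.2, 5.9]
width: 0.385
finger_force: 51.9
```

>>> {"api": "play_rows", "payload": {"series": [{"dx":0,"dy":0,"dz":-0.2,"wx":0,"wy":0,"wz":0},{"dx":0,"dy":0,"dz":-0.5,"wx":0,"wy":0,"wz":0},{"dx":0,"dy":0,"dz":-0.95,"wx":0,"wy":0,"wz":0},{"dx":0,"dy":0,"dz":-0.95,"wx":0,"wy":0,"wz":0}]}}

```text
t: 2.88
tcp_pos: [451.5, -314.4, 103.1]
ee_rot: [[0.991, -0.131, 0.006], [-0.131, -0.991, -0.004], [0.007, 0.003, -1.0]]
force: [1.0, -0.5, -1.4]
width: 0.387
finger_force: 51.2
```

```bash
python3 -c "
from plan import *
plan([(457,3,115,4.4)])"
```

```text
t 2.88 at [ 451.5 -314.4  103.1] th -7.5 w 0.387 F [ 1.  -0.5 -1.4] ff 51.2
-0.114 -1.0 -0.038 -0.067  rows 2
-0.061 -1.0 -0.037 -0.067  rows 2
-0.008 -1.0 -0.037 -0.067  rows 2
0.042 -0.959 -0.036 -0.064  rows 2
  -> [457.   3. 115.] 4.4
```

>>> {"api": "play_rows", "payload": {"series": [{"dx":-0.1,"dy":-0.5,"dz":-0.06,"wx":0,"wy":0,"wz":-0.067},{"dx":-0.1,"dy":-1,"dz":-0.06,"wx":0,"wy":0,"wz":-0.067},{"dx":-0.1,"dy":-1,"dz":-0.06,"wx":0,"wy":0,"wz":-0.067}]}}

```text
t: 3.13
tcp_pos: [452.2, -228.1, 101.8]
ee_rot: [[0.997, -0.075, -0.0], [-0.075, -0.997, 0.002], [-0.0, -0.002, -1.0]]
force: [1.4, -0.9, -1.9]
width: 0.387
finger_force: 51.5
```

>>> {"api": "play_rows", "payload": {"series": [{"dx":-0.06,"dy":-0.5,"dz":-0.06,"wx":0,"wy":0,"wz":-0.067},{"dx":-0.06,"dy":-1,"dz":-0.06,"wx":0,"wy":0,"wz":-0.067}]}}

```text
t: 3.3
tcp_pos: [453.0, -152.1, 106.7]
ee_rot: [[1.0, -0.025, -0.0], [-0.025, -1.0, 0.0], [-0.0, -0.0, -1.0]]
force: [1.4, 0.1, -2.3]
width: 0.383
finger_force: 51.7
```

>>> {"api": "play_rows", "payload": {"series": [{"dx":0,"dy":-0.5,"dz":-0.04,"wx":0,"wy":0,"wz":-0.067},{"dx":0,"dy":-1,"dz":-0.04,"wx":0,"wy":0,"wz":-0.067}]}}

```text
t: 3.47
tcp_pos: [455.3, -71.1, 109.9]
ee_rot: [[1.0, 0.029, 0.0], [0.029, -1.0, 0.0], [0.0, -0.0, -1.0]]
force: [0.3, 1.1, -1.8]
width: 0.388
finger_force: 51.7
```

>>> {"api": "play_rows", "payload": {"series": [{"dx":0.04,"dy":-0.5,"dz":-0.03,"wx":0,"wy":0,"wz":-0.064},{"dx":0.04,"dy":-0.96,"dz":-0.03,"wx":0,"wy":0,"wz":-0.064},{"dx":0.04,"dy":-0.96,"dz":-0.03,"wx":0,"wy":0,"wz":-0.064},{"dx":0.04,"dy":-0.96,"dz":-0.03,"wx":0,"wy":0,"wz":-0.064},{"dx":0.04,"dy":-0.96,"dz":-0.03,"wx":0,"wy":0,"wz":-0.064}]}}

```text
t: 3.88
tcp_pos: [456.7, 4.1, 112.0]
ee_rot: [[0.997, 0.078, -0.0], [0.078, -0.997, -0.0], [-0.0, 0.0, -1.0]]
force: [0.4, -0.6, -2.5]
width: 0.386
finger_force: 51.8
```

```bash
python3 -c "
from plan import *
plan([(457,3,60,4.4),(457,3,36,4.4)])
for n in('top','scene'):
    a=bot.read_camera(n)[:,:,::-1]; u,v=proj(n,(457,3,60)).round().astype(int); cv2.imwrite('pics/x_'+n+'.png',cv2.resize(a[v-37:v+38,u-60:u+60],None,fx=4,fy=4,interpolation=2))
cv2.imwrite('pics/d3.png',np.vstack([cv2.imread('pics/x_top.png')[:300],cv2.imread('pics/x_scene.png')[:300]]))"
```

```text
t 3.88 at [456.7   4.1 112. ] th 4.5 w 0.386 F [ 0.4 -0.6 -2.5] ff 51.8
0.003 0.014 0.649 0.001  rows 2
  -> [457.   3.  60.] 4.4
-0.0 0.0 0.3 0.0  rows 1
  -> [457.   3.  36.] 4.4
```

View pics/d3.png

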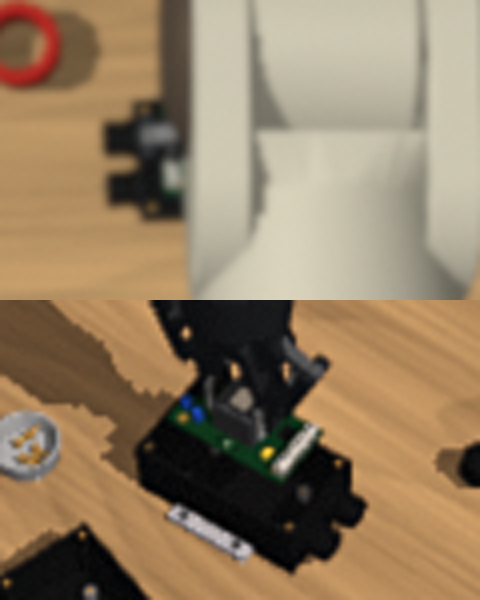

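Held level, terminals toward the glands, over the housing. Lowering.

>>> {"api": "play_rows", "payload": {"series": [{"dx":0.003,"dy":0.014,"dz":0.3,"wx":0,"wy":0,"wz":0},{"dx":0.003,"dy":0.014,"dz":0.55,"wx":0,"wy":0,"wz":0},{"dx":0.003,"dy":0.014,"dz":0.75,"wx":0,"wy":0,"wz":0},{"dx":0.003,"dy":0.014,"dz":0.88,"wx":0,"wy":0,"wz":0},{"dx":0.003,"dy":0.014,"dz":0.93,"wx":0,"wy":0,"wz":0},{"dx":0.003,"dy":0.014,"dz":0.93,"wx":0,"wy":0,"wz":0},{"dx":0.003,"dy":0.014,"dz":0.93,"wx":0,"wy":0,"wz":0}]}}

```text
t: 4.57
tcp_pos: [457.5, 2.6, 38.5]
ee_rot: [[0.997, 0.076, 0.001], [0.076, -0.997, -0.0], [0.001, 0.0, -1.0]]
force: [-0.3, 0.5, -1.4]
width: 0.384
finger_force: 51.8
```

>>> {"api": "play_rows", "payload": {"series": [{"dx":0,"dy":0,"dz":0.012,"wx":0,"wy":0,"wz":0},{"dx":0,"dy":0,"dz":0.025,"wx":0,"wy":0,"wz":0},{"dx":0,"dy":0,"dz":0.037,"wx":0,"wy":0,"wz":0},{"dx":0,"dy":0,"dz":0.037,"wx":0,"wy":0,"wz":0}]}}

```text
t: 4.9
tcp_pos: [457.3, 3.1, 35.1]
ee_rot: [[0.997, 0.077, 0.0], [0.077, -0.997, 0.0], [0.0, 0.0, -1.0]]
force: [-1.6, 1.1, -2.8]
width: 0.382
finger_force: 51.8
```

>>> {"api": "play_rows", "payload": {"series": [{"dx":0,"dy":0,"dz":0.01,"wx":0,"wy":0,"wz":0},{"dx":0,"dy":0,"dz":0.02,"wx":0,"wy":0,"wz":0},{"dx":0,"dy":0,"dz":0.02,"wx":0,"wy":0,"wz":0},{"dx":0,"dy":0,"dz":0.02,"wx":0,"wy":0,"wz":0}]}}

```text
t: 5.23
tcp_pos: [457.3, 3.1, 33.8]
ee_rot: [[0.997, 0.077, 0.001], [0.077, -0.997, 0.0], [0.001, 0.0, -1.0]]
force: [-2.7, 0.3, 6.1]
width: 0.385
finger_force: 52.6
```

Contact at the expected height (33.8). Releasing and rising.

>>> {"api": "play_rows", "payload": {"series": [{"dx":0,"dy":0,"dz":0,"wx":0,"wy":0,"wz":0},{"dx":0,"dy":0,"dz":0,"wx":0,"wy":0,"wz":0},{"dx":0,"dy":0,"dz":0,"wx":0,"wy":0,"wz":0},{"dx":0,"dy":0,"dz":0,"wx":0,"wy":0,"wz":0}], "jaw": 0.2}}

```text
t: 5.57
tcp_pos: [457.2, 3.0, 33.2]
ee_rot: [[0.997, 0.077, -0.0], [0.077, -0.997, -0.0], [-0.0, 0.0, -1.0]]
force: [-0.5, -0.9, -1.0]
width: 0.597
finger_force: 0.0
```

>>> {"api": "play_rows", "payload": {"series": [{"dx":0,"dy":0,"dz":-0.2,"wx":0,"wy":0,"wz":0},{"dx":0,"dy":0,"dz":-0.6,"wx":0,"wy":0,"wz":0},{"dx":0,"dy":0,"dz":-1,"wx":0,"wy":0,"wz":0},{"dx":0,"dy":0,"dz":-1,"wx":0,"wy":0,"wz":0}]}}

```text
t: 5.9
tcp_pos: [459.5, 3.0, 119.1]
ee_rot: [[0.997, 0.077, 0.008], [0.077, -0.997, 0.0], [0.008, 0.001, -1.0]]
force: [1.6, -0.6, 1.1]
width: 0.599
finger_force: 0.0
```

```bash
python3 -c "
from plan import *
plan([(612.5,297.3,113,-8)])"
```

```text
t 5.90 at [459.5   3.  119.1] th 4.4 w 0.599 F [ 1.6 -0.6  1.1] ff 0.0
0.622 -1.0 0.021 0.078  rows 3
0.54 -1.0 0.021 0.076  rows 3
0.465 -1.0 0.02 0.073  rows 3
0.269 -0.677 0.014 0.049  rows 2
  -> [612.5 297.3 113. ] -8.0
```

>>> {"api": "play_rows", "payload": {"series": [{"dx":0.622,"dy":-1,"dz":0,"wx":0,"wy":0,"wz":0.078},{"dx":0.622,"dy":-1,"dz":0,"wx":0,"wy":0,"wz":0.078},{"dx":0.622,"dy":-1,"dz":0,"wx":0,"wy":0,"wz":0.078}]}}

```text
t: 6.15
tcp_pos: [502.4, 40.0, 113.2]
ee_rot: [[0.998, 0.066, -0.001], [0.066, -0.997, 0.026], [0.0, -0.027, -1.0]]
force: [-0.5, 0.2, 0.2]
width: 0.596
finger_force: 0.0
```

>>> {"api": "play_rows", "payload": {"series": [{"dx":0.54,"dy":-1,"dz":0,"wx":0,"wy":0,"wz":0.076},{"dx":0.54,"dy":-1,"dz":0,"wx":0,"wy":0,"wz":0.076},{"dx":0.54,"dy":-1,"dz":0,"wx":0,"wy":0,"wz":0.076}]}}

```text
t: 6.4
tcp_pos: [539.1, 49.2, 114.6]
ee_rot: [[0.998, 0.063, -0.007], [0.064, -0.996, 0.055], [-0.004, -0.055, -0.998]]
force: [-0.7, -0.3, -0.3]
width: 0.598
finger_force: 0.0
```

>>> {"api": "play_rows", "payload": {"series": [{"dx":0.465,"dy":-1,"dz":0,"wx":0,"wy":0,"wz":0.073},{"dx":0.465,"dy":-1,"dz":0,"wx":0,"wy":0,"wz":0.073},{"dx":0.465,"dy":-1,"dz":0,"wx":0,"wy":0,"wz":0.073}]}}

```text
t: 6.65
tcp_pos: [571.4, 62.1, 118.6]
ee_rot: [[0.998, 0.068, -0.013], [0.069, -0.994, 0.083], [-0.008, -0.084, -0.996]]
force: [-0.1, -0.6, -0.2]
width: 0.602
finger_force: 0.0
```

>>> {"api": "play_rows", "payload": {"series": [{"dx":0.29,"dy":-0.677,"dz":0,"wx":0,"wy":0,"wz":0.049},{"dx":0.29,"dy":-0.677,"dz":0,"wx":0,"wy":0,"wz":0.049},{"dx":0.29,"dy":-0.677,"dz":0,"wx":0,"wy":0,"wz":0.049},{"dx":0.29,"dy":-0.677,"dz":0,"wx":0,"wy":0,"wz":0.049},{"dx":0.29,"dy":-0.677,"dz":0,"wx":0,"wy":0,"wz":0.049}]}}

```text
t: 7.07
tcp_pos: [592.6, 82.8, 123.2]
ee_rot: [[0.996, 0.087, -0.021], [0.089, -0.99, 0.108], [-0.012, -0.109, -0.994]]
force: [0.4, 0.0, 0.4]
width: 0.601
finger_force: 0.0
```

```bash
python3 -c "
from plan import *
plan([(612.5,297.3,40,-8),(612.5,297.3,21,-8)])
for n,P in(('top',(457,3,30)),('scene',(612,297,30))):
    a=bot.read_camera(n)[:,:,::-1]; u,v=proj(n,P).round().astype(int); cv2.imwrite('pics/x_'+n+'.png',cv2.resize(a[v-37:v+38,u-60:u+60],None,fx=4,fy=4,interpolation=2))
cv2.imwrite('pics/d4.png',np.vstack([cv2.imread('pics/x_top.png')[:300],cv2.imread('pics/x_scene.png')[:300]]))"
```

```text
t 7.07 at [592.6  82.8 123.2] th 5.1 w 0.601 F [0.4 0.  0.4] ff 0.0
0.184 -1.0 0.393 0.11  rows 3
0.096 -1.0 0.388 0.109  rows 3
0.006 -0.672 0.259 0.072  rows 2
  -> [612.5 297.3  40. ] -8.0
0.0 -0.0 0.237 0.0  rows 1
  -> [612.5 297.3  21. ] -8.0
```

View pics/d4.png

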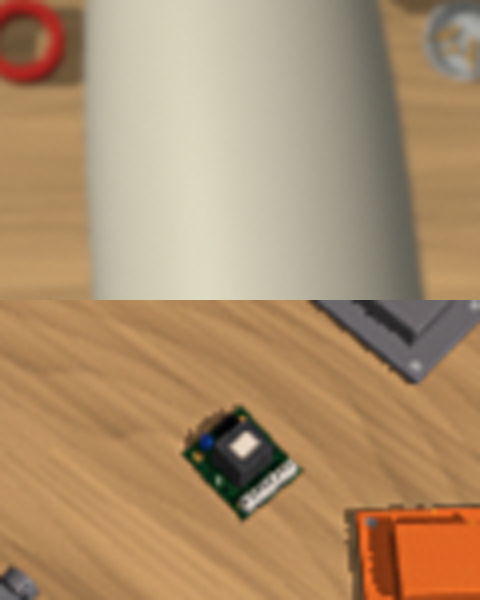

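```bash
python3 -c "
from plan import *
s=bot.sense(); print(s['q'].round(1),s['dq'].round(1),s['tcp_pos'],s['t'])"
```

```text
[  5.   11.4   4.3  83.5   6.3 179.9] [-0.1  0.1  0.2 -0.1  0.1  0. ] [592.64728662  82.5782213  123.40376558] 7.1667
```

The last joint hit its range, so I'll use the half-turned grasp (θ = yaw+180) on this side. Planner extended to full rotations.

```bash
cat > plan.py <<'E'
from h import *
from scipy.spatial.transform import Rotation as Ro
def Rt(t):
    a=np.radians(t); return np.array([[np.cos(a),np.sin(a),0],[np.sin(a),-np.cos(a),0],[0,0,-1]])
def plan(wps):
    """wps: (x,y,z,theta); prints one call per <=80 mm / 45 deg leg: dx dy dz wx wy wz"""
    s=bot.sense(); p=np.array(s["tcp_pos"]); R=s["ee_rot"]
    print("t %.2f"%s["t"],"at",p.round(1),"th %.1f"%np.degrees(np.arctan2(R[1,0],R[0,0])),"w %.3f"%s["width"],"F",np.round(s["force"],1),"ff %.1f"%s["finger_force"],"q",s["q"].round(0))
    for x,y,z,t in wps:
        while 1:
            d=R.T@(np.array([x,y,z])-p); v=np.degrees(Ro.from_matrix(R.T@Rt(t)).as_rotvec())
            k=max(1,np.abs(d).max()/80,np.abs(v).max()/45); c=np.round(np.r_[d/80,v/45]/k,3)
            print(*c," rows %.1f"%max(np.linalg.norm(c[:3])*80/41.7,np.linalg.norm(c[3:])*45/7.16)); p=p+R@(c[:3]*80); R=R@Ro.from_rotvec(np.radians(c[3:]*45)).as_matrix()
            if k<=1.0001: break
        print("  ->",p.round(1),t)
E
python3 -c "
from plan import *
plan([(595,125,123,49),(600,200,120,93),(606,270,118,137),(612.5,297.3,113,172)])"
```

```text
t 7.17 at [592.6  82.6 123.4] th 5.1 w 0.598 F [ 0.1 -0.2  0.1] ff 0.0 q [  5.  11.   4.  84.   6. 180.]
0.076 -0.522 0.062 -0.138 -0.04 -0.976  rows 6.2
  -> [595. 125. 123.] 49
0.749 -0.567 0.037 -0.0 0.0 -0.977  rows 6.1
  -> [600. 200. 120.] 93
0.87 0.12 0.025 -0.0 0.0 -0.978  rows 6.1
  -> [606. 270. 118.] 137
0.173 0.305 0.062 -0.0 -0.0 -0.778  rows 4.9
  -> [612.5 297.3 113. ] 172
```

>>> {"api": "play_rows", "payload": {"series": [{"dx":0.076,"dy":-0.522,"dz":0.062,"wx":-0.138,"wy":-0.04,"wz":-0.976},{"dx":0.076,"dy":-0.522,"dz":0.062,"wx":-0.138,"wy":-0.04,"wz":-0.976},{"dx":0.076,"dy":-0.522,"dz":0.062,"wx":-0.138,"wy":-0.04,"wz":-0.976},{"dx":0.076,"dy":-0.522,"dz":0.062,"wx":-0.138,"wy":-0.04,"wz":-0.976},{"dx":0.076,"dy":-0.522,"dz":0.062,"wx":-0.138,"wy":-0.04,"wz":-0.976},{"dx":0.076,"dy":-0.522,"dz":0.062,"wx":-0.138,"wy":-0.04,"wz":-0.976},{"dx":0.076,"dy":-0.522,"dz":0.062,"wx":-0.138,"wy":-0.04,"wz":-0.976},{"dx":0.076,"dy":-0.522,"dz":0.062,"wx":-0.138,"wy":-0.04,"wz":-0.976}]}}

```text
t: 7.83
tcp_pos: [595.2, 125.2, 123.2]
ee_rot: [[0.657, 0.754, 0.0], [0.754, -0.657, 0.0], [0.001, -0.0, -1.0]]
force: [0.3, -0.2, -0.3]
width: 0.6
finger_force: 0.0
```

```bash
python3 -c "
from plan import *
plan([(600,200,120,93),(606,270,118,137),(612.5,297.3,113,172)])
for n,P in(('top',(457,3,30)),):
    a=bot.read_camera(n)[:,:,::-1]; u,v=proj(n,P).round().astype(int); cv2.imwrite('pics/x_'+n+'.png',cv2.resize(a[v-37:v+38,u-60:u+60],None,fx=4,fy=4,interpolation=2))
"
```

```text
t 7.83 at [595.2 125.2 123.2] th 48.9 w 0.600 F [ 0.3 -0.2 -0.3] ff 0.0 q [ 12.  12.   5.  83.   0. 143.]
0.744 -0.569 0.04 0.0 -0.001 -0.979  rows 6.2
  -> [600. 200. 120.] 93
0.87 0.121 0.025 -0.0 0.0 -0.978  rows 6.1
  -> [606. 270. 118.] 137
0.173 0.305 0.062 -0.0 0.0 -0.778  rows 4.9
  -> [612.5 297.3 113. ] 172
```

>>> {"api": "play_rows", "payload": {"series": [{"dx":0.744,"dy":-0.569,"dz":0.04,"wx":0,"wy":0,"wz":-0.979},{"dx":0.744,"dy":-0.569,"dz":0.04,"wx":0,"wy":0,"wz":-0.979},{"dx":0.744,"dy":-0.569,"dz":0.04,"wx":0,"wy":0,"wz":-0.979},{"dx":0.744,"dy":-0.569,"dz":0.04,"wx":0,"wy":0,"wz":-0.979},{"dx":0.744,"dy":-0.569,"dz":0.04,"wx":0,"wy":0,"wz":-0.979},{"dx":0.744,"dy":-0.569,"dz":0.04,"wx":0,"wy":0,"wz":-0.979},{"dx":0.744,"dy":-0.569,"dz":0.04,"wx":0,"wy":0,"wz":-0.979}]}}

```text
t: 8.47
tcp_pos: [600.2, 199.8, 119.7]
ee_rot: [[-0.056, 0.998, -0.0], [0.998, 0.056, 0.001], [0.001, -0.0, -1.0]]
force: [0.1, -1.0, -0.2]
width: 0.601
finger_force: 0.0
```

>>> {"api": "play_rows", "payload": {"series": [{"dx":0.87,"dy":0.121,"dz":0.025,"wx":0,"wy":0,"wz":-0.978},{"dx":0.87,"dy":0.121,"dz":0.025,"wx":0,"wy":0,"wz":-0.978},{"dx":0.87,"dy":0.121,"dz":0.025,"wx":0,"wy":0,"wz":-0.978},{"dx":0.87,"dy":0.121,"dz":0.025,"wx":0,"wy":0,"wz":-0.978},{"dx":0.87,"dy":0.121,"dz":0.025,"wx":0,"wy":0,"wz":-0.978},{"dx":0.87,"dy":0.121,"dz":0.025,"wx":0,"wy":0,"wz":-0.978},{"dx":0.87,"dy":0.121,"dz":0.025,"wx":0,"wy":0,"wz":-0.978}]}}

```text
t: 9.05
tcp_pos: [606.2, 269.8, 117.7]
ee_rot: [[-0.733, 0.681, -0.0], [0.681, 0.733, 0.0], [0.0, 0.0, -1.0]]
force: [0.7, -0.7, -0.1]
width: 0.599
finger_force: 0.0
```

>>> {"api": "play_rows", "payload": {"series": [{"dx":0.173,"dy":0.305,"dz":0.062,"wx":0,"wy":0,"wz":-0.778},{"dx":0.173,"dy":0.305,"dz":0.062,"wx":0,"wy":0,"wz":-0.778},{"dx":0.173,"dy":0.305,"dz":0.062,"wx":0,"wy":0,"wz":-0.778},{"dx":0.173,"dy":0.305,"dz":0.062,"wx":0,"wy":0,"wz":-0.778},{"dx":0.173,"dy":0.305,"dz":0.062,"wx":0,"wy":0,"wz":-0.778},{"dx":0.173,"dy":0.305,"dz":0.062,"wx":0,"wy":0,"wz":-0.778},{"dx":0.173,"dy":0.305,"dz":0.062,"wx":0,"wy":0,"wz":-0.778}]}}

```text
t: 9.63
tcp_pos: [612.7, 297.1, 112.9]
ee_rot: [[-0.989, 0.146, 0.0], [0.146, 0.989, 0.0], [0.0, 0.0, -1.0]]
force: [0.6, -0.2, -0.4]
width: 0.597
finger_force: 0.0
```

```bash
python3 -c "
from plan import *
plan([(612.5,297.3,45,172),(612.5,297.3,21,172)])
for n,P in(('top',(457,3,30)),('scene',(612,297,30))):
    a=bot.read_camera(n)[:,:,::-1]; u,v=proj(n,P).round().astype(int); cv2.imwrite('pics/x_'+n+'.png',cv2.resize(a[v-37:v+38,u-60:u+60],None,fx=4,fy=4,interpolation=2))
cv2.imwrite('pics/d5.png',np.vstack([cv2.imread('pics/x_top.png')[:300],cv2.imread('pics/x_scene.png')[:300]]))"
```

```text
t 9.63 at [612.7 297.1 112.9] th 171.6 w 0.597 F [ 0.6 -0.2 -0.4] ff 0.0 q [26. 23. 17. 84.  0. 34.]
0.003 0.001 0.848 0.001 -0.0 -0.009  rows 1.6
  -> [612.5 297.3  45. ] 172
0.0 0.0 0.3 -0.0 -0.0 0.0  rows 0.6
  -> [612.5 297.3  21. ] 172
```

View pics/d5.png

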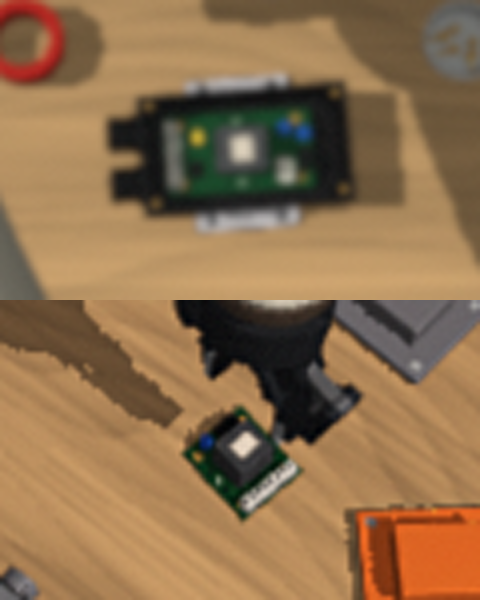

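The long board lies centred in its housing in the top crop (label at (242,149)), and the gripper is above the short board. Going down to TCP z = 23 keeps the tips clear of the terminals.

>>> {"api": "play_rows", "payload": {"series": [{"dx":0.003,"dy":0.001,"dz":0.5,"wx":0,"wy":0,"wz":-0.009},{"dx":0.003,"dy":0.001,"dz":0.75,"wx":0,"wy":0,"wz":-0.009},{"dx":0.003,"dy":0.001,"dz":0.85,"wx":0,"wy":0,"wz":-0.009},{"dx":0.003,"dy":0.001,"dz":0.85,"wx":0,"wy":0,"wz":-0.009}]}}

```text
t: 10.07
tcp_pos: [611.3, 296.8, 42.5]
ee_rot: [[-0.991, 0.133, -0.003], [0.133, 0.991, -0.001], [0.003, -0.002, -1.0]]
force: [-0.1, -0.7, 0.4]
width: 0.605
finger_force: 0.0
```

>>> {"api": "play_rows", "payload": {"series": [{"dx":0,"dy":0,"dz":0.1,"wx":0,"wy":0,"wz":0},{"dx":0,"dy":0,"dz":0.2,"wx":0,"wy":0,"wz":0},{"dx":0,"dy":0,"dz":0.275,"wx":0,"wy":0,"wz":0},{"dx":0,"dy":0,"dz":0.275,"wx":0,"wy":0,"wz":0}]}}

```text
t: 10.4
tcp_pos: [612.2, 297.4, 21.9]
ee_rot: [[-0.991, 0.131, -0.001], [0.131, 0.991, -0.0], [0.001, -0.0, -1.0]]
force: [0.2, -0.0, 0.2]
width: 0.6
finger_force: 0.0
```

>>> {"api": "play_rows", "payload": {"series": [{"dx":0,"dy":0,"dz":0,"wx":0,"wy":0,"wz":0},{"dx":0,"dy":0,"dz":0,"wx":0,"wy":0,"wz":0},{"dx":0,"dy":0,"dz":0,"wx":0,"wy":0,"wz":0},{"dx":0,"dy":0,"dz":0,"wx":0,"wy":0,"wz":0},{"dx":0,"dy":0,"dz":0,"wx":0,"wy":0,"wz":0},{"dx":0,"dy":0,"dz":0,"wx":0,"wy":0,"wz":0}], "jaw": -1}}

```text
t: 10.9
tcp_pos: [612.9, 297.7, 23.7]
ee_rot: [[-0.991, 0.13, 0.001], [0.13, 0.991, 0.001], [-0.001, 0.001, -1.0]]
force: [0.0, -0.2, 5.0]
width: 0.318
finger_force: 50.0
```

>>> {"api": "play_rows", "payload": {"series": [{"dx":0,"dy":0,"dz":-0.2,"wx":0,"wy":0,"wz":0},{"dx":0,"dy":0,"dz":-0.5,"wx":0,"wy":0,"wz":0},{"dx":0,"dy":0,"dz":-1,"wx":0,"wy":0,"wz":0},{"dx":0,"dy":0,"dz":-1,"wx":0,"wy":0,"wz":0},{"dx":0,"dy":0,"dz":-1,"wx":0,"wy":0,"wz":0}]}}

```text
t: 11.32
tcp_pos: [613.6, 298.0, 105.5]
ee_rot: [[-0.991, 0.13, 0.004], [0.13, 0.991, 0.002], [-0.004, 0.003, -1.0]]
force: [-1.1, 0.0, -2.3]
width: 0.316
finger_force: 49.3
```

```bash
python3 -c "
from plan import *
plan([(622,-9.5,115,167)])"
```

```text
t 11.32 at [613.6 298.  105.5] th 172.5 w 0.316 F [-1.1  0.  -2.3] ff 49.3 q [26. 22. 16. 83.  0. 33.]
-0.16 -1.0 -0.034 0.001 0.001 0.032  rows 1.9
-0.185 -1.0 -0.033 0.001 0.001 0.032  rows 2.0
-0.212 -1.0 -0.032 0.001 0.001 0.033  rows 2.0
-0.184 -0.772 -0.025 0.001 0.002 0.025  rows 1.5
  -> [622.   -9.5 115. ] 167
```

>>> {"api": "play_rows", "payload": {"series": [{"dx":-0.16,"dy":-0.5,"dz":-0.06,"wx":0,"wy":0,"wz":0.032},{"dx":-0.16,"dy":-1,"dz":-0.06,"wx":0,"wy":0,"wz":0.032},{"dx":-0.16,"dy":-1,"dz":-0.06,"wx":0,"wy":0,"wz":0.032}]}}

```text
t: 11.57
tcp_pos: [613.7, 210.9, 106.0]
ee_rot: [[-0.987, 0.159, -0.003], [0.159, 0.987, -0.003], [0.003, -0.003, -1.0]]
force: [-0.7, -0.9, -1.4]
width: 0.315
finger_force: 49.5
```

>>> {"api": "play_rows", "payload": {"series": [{"dx":-0.185,"dy":-0.5,"dz":-0.03,"wx":0,"wy":0,"wz":0.032},{"dx":-0.185,"dy":-1,"dz":-0.03,"wx":0,"wy":0,"wz":0.032},{"dx":-0.185,"dy":-1,"dz":-0.03,"wx":0,"wy":0,"wz":0.032}]}}

```text
t: 11.82
tcp_pos: [615.7, 129.3, 108.4]
ee_rot: [[-0.983, 0.184, -0.003], [0.184, 0.983, -0.002], [0.002, -0.003, -1.0]]
force: [-0.8, 1.0, -2.0]
width: 0.319
finger_force: 49.7
```

>>> {"api": "play_rows", "payload": {"series": [{"dx":-0.212,"dy":-0.5,"dz":-0.03,"wx":0,"wy":0,"wz":0.033},{"dx":-0.212,"dy":-1,"dz":-0.03,"wx":0,"wy":0,"wz":0.033},{"dx":-0.212,"dy":-1,"dz":-0.03,"wx":0,"wy":0,"wz":0.033}]}}

```text
t: 12.07
tcp_pos: [617.9, 47.6, 110.8]
ee_rot: [[-0.978, 0.21, -0.003], [0.21, 0.978, -0.002], [0.002, -0.002, -1.0]]
force: [-1.0, 0.6, -1.4]
width: 0.313
finger_force: 49.9
```

>>> {"api": "play_rows", "payload": {"series": [{"dx":-0.184,"dy":-0.5,"dz":-0.025,"wx":0,"wy":0,"wz":0.025},{"dx":-0.184,"dy":-0.772,"dz":-0.025,"wx":0,"wy":0,"wz":0.025},{"dx":-0.184,"dy":-0.772,"dz":-0.025,"wx":0,"wy":0,"wz":0.025},{"dx":-0.184,"dy":-0.772,"dz":-0.025,"wx":0,"wy":0,"wz":0.025},{"dx":-0.184,"dy":-0.772,"dz":-0.025,"wx":0,"wy":0,"wz":0.025}]}}

```text
t: 12.48
tcp_pos: [620.4, -9.8, 113.2]
ee_rot: [[-0.974, 0.225, -0.002], [0.225, 0.974, 0.001], [0.002, 0.0, -1.0]]
force: [0.7, -0.1, -2.0]
width: 0.314
finger_force: 49.9
```

```bash
python3 -c "
from plan import *
plan([(622,-9.5,40,167)])
for n,P in(('scene',(622,-9,60)),):
    a=bot.read_camera(n)[:,:,::-1]; u,v=proj(n,P).round().astype(int); cv2.imwrite('pics/d6.png',cv2.resize(a[v-37:v+38,u-60:u+60],None,fx=4,fy=4,interpolation=2))"
```

```text
t 12.48 at [620.4  -9.8 113.2] th 167.0 w 0.314 F [ 0.7 -0.1 -2. ] ff 49.9 q [-1. 14.  6. 82.  0. 12.]
-0.02 0.008 0.915 0.0 -0.002 0.0  rows 1.8
  -> [622.   -9.5  40. ] 167
```

View pics/d6.png

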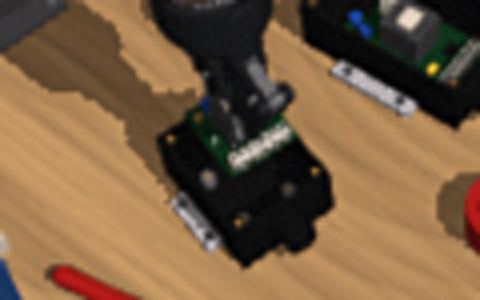

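The short board is level over its housing, terminals toward the gland. Lowering.

>>> {"api": "play_rows", "payload": {"series": [{"dx":-0.02,"dy":0.008,"dz":0.3,"wx":0,"wy":0,"wz":0},{"dx":-0.02,"dy":0.008,"dz":0.55,"wx":0,"wy":0,"wz":0},{"dx":-0.02,"dy":0.008,"dz":0.75,"wx":0,"wy":0,"wz":0},{"dx":-0.02,"dy":0.008,"dz":0.87,"wx":0,"wy":0,"wz":0},{"dx":-0.02,"dy":0.008,"dz":0.915,"wx":0,"wy":0,"wz":0},{"dx":-0.02,"dy":0.008,"dz":0.915,"wx":0,"wy":0,"wz":0},{"dx":-0.02,"dy":0.008,"dz":0.915,"wx":0,"wy":0,"wz":0}]}}

```text
t: 13.12
tcp_pos: [623.0, -9.4, 41.9]
ee_rot: [[-0.975, 0.224, 0.001], [0.224, 0.975, 0.0], [-0.001, 0.001, -1.0]]
force: [0.6, -0.2, -0.5]
width: 0.317
finger_force: 49.9
```

>>> {"api": "play_rows", "payload": {"series": [{"dx":0,"dy":0,"dz":0.012,"wx":0,"wy":0,"wz":0},{"dx":0,"dy":0,"dz":0.024,"wx":0,"wy":0,"wz":0},{"dx":0,"dy":0,"dz":0.036,"wx":0,"wy":0,"wz":0},{"dx":0,"dy":0,"dz":0.045,"wx":0,"wy":0,"wz":0},{"dx":0,"dy":0,"dz":0.045,"wx":0,"wy":0,"wz":0}]}}

```text
t: 13.53
tcp_pos: [622.6, -9.8, 37.6]
ee_rot: [[-0.974, 0.225, 0.0], [0.225, 0.974, 0.0], [-0.0, 0.0, -1.0]]
force: [-0.9, 0.5, -1.1]
width: 0.317
finger_force: 49.9
```

>>> {"api": "play_rows", "payload": {"series": [{"dx":0,"dy":0,"dz":0.012,"wx":0,"wy":0,"wz":0},{"dx":0,"dy":0,"dz":0.022,"wx":0,"wy":0,"wz":0},{"dx":0,"dy":0,"dz":0.028,"wx":0,"wy":0,"wz":0},{"dx":0,"dy":0,"dz":0.028,"wx":0,"wy":0,"wz":0},{"dx":0,"dy":0,"dz":0.028,"wx":0,"wy":0,"wz":0}]}}

```text
t: 13.95
tcp_pos: [622.7, -9.8, 35.7]
ee_rot: [[-0.974, 0.225, 0.0], [0.225, 0.974, 0.0], [-0.0, 0.0, -1.0]]
force: [-2.9, 1.0, 2.7]
width: 0.314
finger_force: 50.4
```

>>> {"api": "play_rows", "payload": {"series": [{"dx":0,"dy":0,"dz":0,"wx":0,"wy":0,"wz":0},{"dx":0,"dy":0,"dz":0,"wx":0,"wy":0,"wz":0},{"dx":0,"dy":0,"dz":0,"wx":0,"wy":0,"wz":0},{"dx":0,"dy":0,"dz":0,"wx":0,"wy":0,"wz":0}], "jaw": 0.06}}

```text
t: 14.28
tcp_pos: [622.6, -9.8, 35.2]
ee_rot: [[-0.974, 0.225, 0.0], [0.225, 0.974, 0.0], [0.0, 0.0, -1.0]]
force: [-0.6, 0.1, 0.2]
width: 0.532
finger_force: 0.0
```

>>> {"api": "play_rows", "payload": {"series": [{"dx":0,"dy":0,"dz":-0.2,"wx":0,"wy":0,"wz":0},{"dx":0,"dy":0,"dz":-0.6,"wx":0,"wy":0,"wz":0},{"dx":0,"dy":0,"dz":-1,"wx":0,"wy":0,"wz":0},{"dx":0,"dy":0,"dz":-1,"wx":0,"wy":0,"wz":0},{"dx":0,"dy":0,"dz":-1,"wx":0,"wy":0,"wz":0}]}}

```text
t: 14.7
tcp_pos: [623.9, -9.8, 117.7]
ee_rot: [[-0.974, 0.225, 0.004], [0.225, 0.974, 0.0], [-0.004, 0.001, -1.0]]
force: [0.2, -0.4, -1.0]
width: 0.528
finger_force: 0.0
```

```bash
python3 -c "
from plan import *
plan([(622,-80,115,145),(622,-150,115,123),(622,-220,115,102),(622,-298.3,112,80.9)])"
```

```text
t 14.70 at [623.9  -9.8 117.7] th 167.0 w 0.528 F [ 0.2 -0.4 -1. ] ff 0.0 q [-1. 14.  7. 83.  0. 12.]
-0.174 -0.86 0.033 0.003 0.005 0.489  rows 3.1
  -> [622. -80. 115.] 145
-0.502 -0.717 0.0 -0.0 0.0 0.489  rows 3.1
  -> [ 622. -150.  115.] 123
-0.734 -0.477 0.001 -0.0 0.0 0.467  rows 2.9
  -> [ 622. -220.  115.] 102
-0.957 -0.203 0.037 -0.0 0.0 0.469  rows 2.9
  -> [ 622.  -298.3  112. ] 80.9
```

>>> {"api": "play_rows", "payload": {"series": [{"dx":-0.174,"dy":-0.86,"dz":0,"wx":0,"wy":0,"wz":0.489},{"dx":-0.174,"dy":-0.86,"dz":0,"wx":0,"wy":0,"wz":0.489},{"dx":-0.174,"dy":-0.86,"dz":0,"wx":0,"wy":0,"wz":0.489},{"dx":-0.174,"dy":-0.86,"dz":0,"wx":0,"wy":0,"wz":0.489}], "jaw": 0.65}}

```text
t: 15.03
tcp_pos: [620.1, -81.3, 113.8]
ee_rot: [[-0.815, 0.58, -0.002], [0.58, 0.815, 0.001], [0.002, -0.001, -1.0]]
force: [0.4, -0.1, 0.9]
width: 0.828
finger_force: 0.0
```

>>> {"api": "play_rows", "payload": {"series": [{"dx":-0.502,"dy":-0.717,"dz":0,"wx":0,"wy":0,"wz":0.489},{"dx":-0.502,"dy":-0.717,"dz":0,"wx":0,"wy":0,"wz":0.489},{"dx":-0.502,"dy":-0.717,"dz":0,"wx":0,"wy":0,"wz":0.489},{"dx":-0.502,"dy":-0.717,"dz":0,"wx":0,"wy":0,"wz":0.489}]}}

```text
t: 15.37
tcp_pos: [620.4, -150.6, 114.2]
ee_rot: [[-0.542, 0.841, -0.001], [0.841, 0.542, 0.001], [0.001, -0.001, -1.0]]
force: [0.0, 0.4, -0.0]
width: 0.826
finger_force: 0.0
```

>>> {"api": "play_rows", "payload": {"series": [{"dx":-0.734,"dy":-0.477,"dz":0,"wx":0,"wy":0,"wz":0.467},{"dx":-0.734,"dy":-0.477,"dz":0,"wx":0,"wy":0,"wz":0.467},{"dx":-0.734,"dy":-0.477,"dz":0,"wx":0,"wy":0,"wz":0.467},{"dx":-0.734,"dy":-0.477,"dz":0,"wx":0,"wy":0,"wz":0.467}]}}

```text
t: 15.7
tcp_pos: [620.6, -220.0, 114.3]
ee_rot: [[-0.208, 0.978, -0.001], [0.978, 0.208, 0.001], [0.001, -0.001, -1.0]]
force: [0.6, -0.2, -0.5]
width: 0.823
finger_force: 0.0
```

>>> {"api": "play_rows", "payload": {"series": [{"dx":-0.957,"dy":-0.203,"dz":0,"wx":0,"wy":0,"wz":0.469},{"dx":-0.957,"dy":-0.203,"dz":0,"wx":0,"wy":0,"wz":0.469},{"dx":-0.957,"dy":-0.203,"dz":0,"wx":0,"wy":0,"wz":0.469},{"dx":-0.957,"dy":-0.203,"dz":0,"wx":0,"wy":0,"wz":0.469},{"dx":-0.957,"dy":-0.203,"dz":0,"wx":0,"wy":0,"wz":0.469},{"dx":-0.957,"dy":-0.203,"dz":0,"wx":0,"wy":0,"wz":0.469}]}}

```text
t: 16.2
tcp_pos: [621.1, -296.4, 115.1]
ee_rot: [[0.149, 0.989, -0.0], [0.989, -0.149, 0.001], [0.001, -0.0, -1.0]]
force: [0.2, -0.6, -0.1]
width: 0.823
finger_force: 0.0
```

```bash
python3 -c "
from plan import *
plan([(622,-298.3,50,80.9),(622,-298.3,22,80.9)])
for n,P in(('top',(540,0,30)),('scene',(622,-298,30))):
    a=bot.read_camera(n)[:,:,::-1]; u,v=proj(n,P).round().astype(int); cv2.imwrite('pics/x_'+n+'.png',cv2.resize(a[v-(60 if n=='top' else 37):v+(60 if n=='top' else 38),u-60:u+60],None,fx=4,fy=4,interpolation=2)[:(480 if n=='top' else 300)])
    if n=='top': cv2.imwrite('pics/topfull1.png',a)
cv2.imwrite('pics/d7.png',np.vstack([cv2.imread('pics/x_top.png'),cv2.imread('pics/x_scene.png')])[::1][:, :][180*0:600])"
python3 -c "
import cv2,numpy as np
a=cv2.imread('pics/x_top.png');b=cv2.imread('pics/x_scene.png')
b=cv2.copyMakeBorder(b,0,180,0,0,cv2.BORDER_CONSTANT)[:, :]
cv2.imwrite('pics/d7.png',cv2.resize(np.hstack([a,b]),(800,400)))"
```

```text
t 16.20 at [ 621.1 -296.4  115.1] th 81.4 w 0.823 F [ 0.2 -0.6 -0.1] ff 0.0 q [-26.  24.  19.  85.   0.  73.]
-0.023 0.015 0.814 -0.0 -0.001 0.012  rows 1.6
  -> [ 622.  -298.3   50. ] 80.9
0.0 0.0 0.35 -0.0 -0.0 -0.0  rows 0.7
  -> [ 622.  -298.3   22. ] 80.9
```

View pics/d7.png

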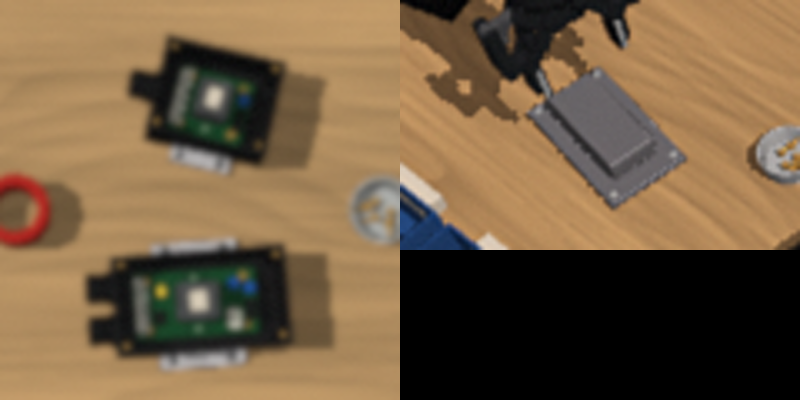

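Both boards lie centred in their housings with terminals at the gland ends. The gripper is over the long lid.

>>> {"api": "play_rows", "payload": {"series": [{"dx":-0.023,"dy":0.015,"dz":0.5,"wx":0,"wy":0,"wz":0.012},{"dx":-0.023,"dy":0.015,"dz":0.75,"wx":0,"wy":0,"wz":0.012},{"dx":-0.023,"dy":0.015,"dz":0.88,"wx":0,"wy":0,"wz":0.012},{"dx":-0.023,"dy":0.015,"dz":0.88,"wx":0,"wy":0,"wz":0.012}]}}

```text
t: 16.63
tcp_pos: [620.5, -298.8, 42.1]
ee_rot: [[0.165, 0.986, -0.004], [0.986, -0.165, 0.002], [0.002, -0.004, -1.0]]
force: [-0.4, 0.4, -0.4]
width: 0.826
finger_force: 0.0
```

>>> {"api": "play_rows", "payload": {"series": [{"dx":0,"dy":0,"dz":0.1,"wx":0,"wy":0,"wz":0},{"dx":0,"dy":0,"dz":0.2,"wx":0,"wy":0,"wz":0},{"dx":0,"dy":0,"dz":0.28,"wx":0,"wy":0,"wz":0},{"dx":0,"dy":0,"dz":0.28,"wx":0,"wy":0,"wz":0},{"dx":0,"dy":0,"dz":0.28,"wx":0,"wy":0,"wz":0}]}}

```text
t: 17.05
tcp_pos: [621.6, -300.2, 22.5]
ee_rot: [[0.167, 0.986, 0.0], [0.986, -0.167, 0.0], [0.0, -0.0, -1.0]]
force: [-0.2, -0.5, 0.2]
width: 0.829
finger_force: 0.0
```

>>> {"api": "play_rows", "payload": {"series": [{"dx":0,"dy":0,"dz":0,"wx":0,"wy":0,"wz":0},{"dx":0,"dy":0,"dz":0,"wx":0,"wy":0,"wz":0},{"dx":0,"dy":0,"dz":0,"wx":0,"wy":0,"wz":0},{"dx":0,"dy":0,"dz":0,"wx":0,"wy":0,"wz":0},{"dx":0,"dy":0,"dz":0,"wx":0,"wy":0,"wz":0},{"dx":0,"dy":0,"dz":0,"wx":0,"wy":0,"wz":0}], "jaw": -1}}

```text
t: 17.55
tcp_pos: [622.2, -300.5, 23.4]
ee_rot: [[0.168, 0.986, 0.002], [0.986, -0.168, -0.0], [-0.0, 0.002, -1.0]]
force: [0.5, -0.4, 5.6]
width: 0.548
finger_force: 52.9
```

>>> {"api": "play_rows", "payload": {"series": [{"dx":0,"dy":0,"dz":-0.2,"wx":0,"wy":0,"wz":0},{"dx":0,"dy":0,"dz":-0.5,"wx":0,"wy":0,"wz":0},{"dx":0,"dy":0,"dz":-1,"wx":0,"wy":0,"wz":0},{"dx":0,"dy":0,"dz":-1,"wx":0,"wy":0,"wz":0},{"dx":0,"dy":0,"dz":-1,"wx":0,"wy":0,"wz":0}]}}

```text
t: 17.97
tcp_pos: [622.8, -300.8, 105.1]
ee_rot: [[0.168, 0.986, 0.004], [0.986, -0.168, -0.002], [-0.001, 0.004, -1.0]]
force: [-1.0, 0.0, -2.5]
width: 0.551
finger_force: 52.3
```

```bash
cat > m4.py <<'E'
from m2 import *
# housing dots via local-contrast peaks on an upsampled average of clean pictures; installed label as a check
a=cv2.imread('pics/topfull1.png').astype(float)
S={"hl":[(373.0,200.8),(373.9,224.9),(325.1,229.0),(324.1,203.9)],"hs":[(372.0,145.7),(366.2,169.5),(335.8,160.9),(340.0,138.8)]}
for k,Y,box in(("hl",62.5,(335,205,365,225)),("hs",42.5,(340,145,370,170))):
    L=[(32.5,-Y),(-32.5,-Y),(-32.5,Y),(32.5,Y)]
    for nm,img in(("old",im["top"]),("new",a)):
        g=img[:,:,2]-img[:,:,0]; q=[]
        for p in S[k]:
            x,y=np.round(p).astype(int); ys,xs=np.mgrid[y-1:y+2,x-1:x+2]; w=np.clip(g[y-1:y+2,x-1:x+2]-3,0,45); q.append(((xs*w).sum()/w.sum(),(ys*w).sum()/w.sum()))
        P=np.array([plane("top",p,52)[:2] for p in q]); print(k,nm,fit(P,L),"side lengths",np.linalg.norm(P-np.roll(P,-1,0),axis=1))
    V=a.max(2); b=[p for p in blobs((a.min(2)>140).astype(np.uint8),box,w=V,amin=5)]
    print(k,[(np.round(p,1),plane("top",p[:2],44).round(1)) for p in b])
E
python3 m4.py; python3 -c "
from plan import *
plan([(457,.7,140,94.4)])"
```

```text
hl old (array([457.3,   2.5]), np.float64(4.200211739285352), np.float64(3.8712428446398803)) side lengths [ 64.1 129.5  66.7 130.5]
hl new (array([457.3,   2.5]), np.float64(4.2053820972686395), np.float64(3.868725753774882)) side lengths [ 64.1 129.5  66.7 130.5]
hl [(array([348.1, 214.6,  27. ]), array([458. ,   4.6,  44. ]))]
hs old (array([622.4,  -9.3]), np.float64(-13.117341323301105), np.float64(2.5890701713393582)) side lengths [67.4 85.  62.3 88.7]
hs new (array([622.4,  -9.4]), np.float64(-13.108229617666126), np.float64(2.570682889731877)) side lengths [67.4 85.1 62.3 88.6]
hs [(array([352.6, 153.9,  17. ]), array([623.7,  -7.6,  44. ]))]
t 17.97 at [ 622.8 -300.8  105.1] th 80.3 w 0.551 F [-1.   0.  -2.5] ff 52.3 q [-26.  24.  18.  84.   0.  74.]
1.0 -0.794 -0.134 0.002 0.001 -0.093  rows 2.5
1.0 -0.681 -0.125 0.001 0.0 -0.088  rows 2.3
1.0 -0.584 -0.119 0.001 0.0 -0.084  rows 2.2
0.586 -0.292 -0.067 0.001 0.001 -0.047  rows 1.3
  -> [457.    0.7 140. ] 94.4
```

Comparing the installed labels with where the gripper set them gives a top-camera bias of about (+0.9, +1.8) mm. Corrected housing centres are about hl (456.5, 0.8) and hs (621.5, -11.2).

>>> {"api": "play_rows", "payload": {"series": [{"dx":0.5,"dy":-0.4,"dz":-0.04,"wx":0,"wy":0,"wz":-0.093},{"dx":1,"dy":-0.8,"dz":-0.04,"wx":0,"wy":0,"wz":-0.093},{"dx":1,"dy":-0.8,"dz":-0.04,"wx":0,"wy":0,"wz":-0.093},{"dx":1,"dy":-0.8,"dz":-0.04,"wx":0,"wy":0,"wz":-0.093}]}}

```text
t: 18.3
tcp_pos: [569.6, -207.3, 104.2]
ee_rot: [[0.093, 0.996, -0.003], [0.996, -0.093, 0.002], [0.002, -0.003, -1.0]]
force: [-0.6, -0.2, -2.0]
width: 0.548
finger_force: 52.5
```

>>> {"api": "play_rows", "payload": {"series": [{"dx":0.5,"dy":-0.34,"dz":-0.03,"wx":0,"wy":0,"wz":-0.088},{"dx":1,"dy":-0.68,"dz":-0.03,"wx":0,"wy":0,"wz":-0.088},{"dx":1,"dy":-0.68,"dz":-0.03,"wx":0,"wy":0,"wz":-0.088},{"dx":1,"dy":-0.68,"dz":-0.03,"wx":0,"wy":0,"wz":-0.088}]}}

```text
t: 18.63
tcp_pos: [523.8, -123.6, 107.1]
ee_rot: [[0.024, 1.0, -0.002], [1.0, -0.024, 0.001], [0.001, -0.002, -1.0]]
force: [0.3, -0.1, -1.4]
width: 0.546
finger_force: 52.8
```

>>> {"api": "play_rows", "payload": {"series": [{"dx":0.5,"dy":-0.29,"dz":-0.03,"wx":0,"wy":0,"wz":-0.084},{"dx":1,"dy":-0.584,"dz":-0.03,"wx":0,"wy":0,"wz":-0.084},{"dx":1,"dy":-0.584,"dz":-0.03,"wx":0,"wy":0,"wz":-0.084},{"dx":1,"dy":-0.584,"dz":-0.03,"wx":0,"wy":0,"wz":-0.084}]}}

```text
t: 18.97
tcp_pos: [480.0, -43.3, 110.0]
ee_rot: [[-0.042, 0.999, -0.001], [0.999, 0.042, 0.001], [0.001, -0.001, -1.0]]
force: [-0.4, -0.4, -2.7]
width: 0.548
finger_force: 52.9
```

>>> {"api": "play_rows", "payload": {"series": [{"dx":0.3,"dy":-0.15,"dz":0,"wx":0,"wy":0,"wz":-0.047},{"dx":0.586,"dy":-0.292,"dz":0,"wx":0,"wy":0,"wz":-0.047},{"dx":0.586,"dy":-0.292,"dz":0,"wx":0,"wy":0,"wz":-0.047},{"dx":0.586,"dy":-0.292,"dz":0,"wx":0,"wy":0,"wz":-0.047},{"dx":0.586,"dy":-0.292,"dz":0,"wx":0,"wy":0,"wz":-0.047},{"dx":0.586,"dy":-0.292,"dz":0,"wx":0,"wy":0,"wz":-0.047}]}}

```text
t: 19.47
tcp_pos: [456.2, 0.3, 110.2]
ee_rot: [[-0.075, 0.997, -0.0], [0.997, 0.075, 0.0], [0.0, -0.0, -1.0]]
force: [0.4, -0.2, -2.0]
width: 0.549
finger_force: 53.0
```

```bash
python3 -c "
from plan import *
plan([(456.5,.8,80,94.3),(456.5,.8,74,94.3)])
for n,P in(('scene',(457,0,70)),):
    a=bot.read_camera(n)[:,:,::-1]; u,v=proj(n,P).round().astype(int); cv2.imwrite('pics/d8.png',cv2.resize(a[v-45:v+45,u-60:u+60],None,fx=5,fy=5,interpolation=2))"
```

```text
t 19.47 at [4.562e+02 3.000e-01 1.102e+02] th 94.3 w 0.549 F [ 0.4 -0.2 -2. ] ff 53.0 q [  0.  -8. -17.  81.   0.  86.]
0.005 0.004 0.378 -0.0 -0.0 0.001  rows 0.7
  -> [456.5   0.8  80. ] 94.3
0.0 -0.0 0.075 -0.0 -0.0 -0.0  rows 0.1
  -> [456.5   0.8  74. ] 94.3
```

View pics/d8.png

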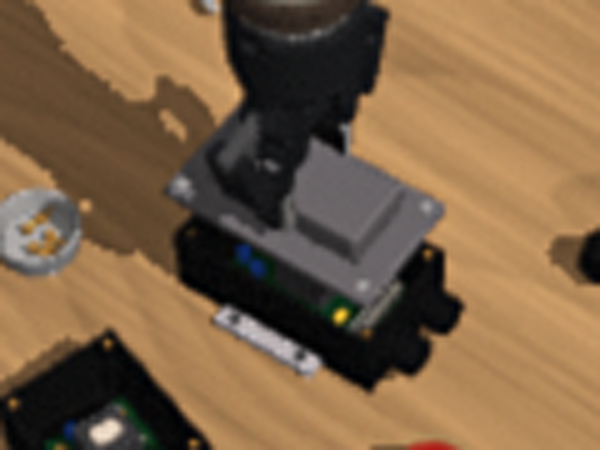

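Lid is level and aligned above the rim (screws at (180,188), (362,288) and (428,208)). Lowering to just above engagement.

>>> {"api": "play_rows", "payload": {"series": [{"dx":0.005,"dy":0.004,"dz":0.2,"wx":0,"wy":0,"wz":0},{"dx":0.005,"dy":0.004,"dz":0.35,"wx":0,"wy":0,"wz":0},{"dx":0.005,"dy":0.004,"dz":0.4,"wx":0,"wy":0,"wz":0},{"dx":0.005,"dy":0.004,"dz":0.4,"wx":0,"wy":0,"wz":0},{"dx":0.005,"dy":0.004,"dz":0.4,"wx":0,"wy":0,"wz":0}]}}

```text
t: 19.93
tcp_pos: [455.8, 1.5, 78.4]
ee_rot: [[-0.076, 0.997, -0.001], [0.997, 0.076, 0.0], [0.0, -0.0, -1.0]]
force: [1.1, -0.1, -2.4]
width: 0.546
finger_force: 52.9
```

>>> {"api": "play_rows", "payload": {"series": [{"dx":0,"dy":0,"dz":0.012,"wx":0,"wy":0,"wz":0},{"dx":0,"dy":0,"dz":0.024,"wx":0,"wy":0,"wz":0},{"dx":0,"dy":0,"dz":0.036,"wx":0,"wy":0,"wz":0},{"dx":0,"dy":0,"dz":0.048,"wx":0,"wy":0,"wz":0},{"dx":0,"dy":0,"dz":0.048,"wx":0,"wy":0,"wz":0},{"dx":0,"dy":0,"dz":0.048,"wx":0,"wy":0,"wz":0}]}}

```text
t: 20.43
tcp_pos: [455.9, 1.7, 74.7]
ee_rot: [[-0.077, 0.997, 0.0], [0.997, 0.077, 0.0], [0.0, 0.0, -1.0]]
force: [0.3, 0.0, -1.7]
width: 0.548
finger_force: 52.9
```

>>> {"api": "play_rows", "payload": {"series": [{"dx":0,"dy":0,"dz":0.012,"wx":0,"wy":0,"wz":0},{"dx":0,"dy":0,"dz":0.024,"wx":0,"wy":0,"wz":0},{"dx":0,"dy":0,"dz":0.036,"wx":0,"wy":0,"wz":0},{"dx":0,"dy":0,"dz":0.045,"wx":0,"wy":0,"wz":0},{"dx":0,"dy":0,"dz":0.045,"wx":0,"wy":0,"wz":0},{"dx":0,"dy":0,"dz":0.045,"wx":0,"wy":0,"wz":0}]}}

```text
t: 20.93
tcp_pos: [455.9, 1.7, 71.4]
ee_rot: [[-0.077, 0.997, 0.0], [0.997, 0.077, 0.0], [0.0, 0.0, -1.0]]
force: [-3.1, -0.3, 3.6]
width: 0.55
finger_force: 53.5
```

Flat on the rim at the expected height. Release, rise, and go to the short lid.

>>> {"api": "play_rows", "payload": {"series": [{"dx":0,"dy":0,"dz":0,"wx":0,"wy":0,"wz":0},{"dx":0,"dy":0,"dz":0,"wx":0,"wy":0,"wz":0},{"dx":0,"dy":0,"dz":0,"wx":0,"wy":0,"wz":0},{"dx":0,"dy":0,"dz":0,"wx":0,"wy":0,"wz":0}], "jaw": 0.65}}

```text
t: 21.27
tcp_pos: [456.0, 1.7, 71.0]
ee_rot: [[-0.076, 0.997, 0.0], [0.997, 0.076, 0.0], [0.0, 0.0, -1.0]]
force: [0.2, 0.6, 0.9]
width: 0.826
finger_force: 0.0
```

>>> {"api": "play_rows", "payload": {"series": [{"dx":0,"dy":0,"dz":-0.2,"wx":0,"wy":0,"wz":0},{"dx":0,"dy":0,"dz":-0.5,"wx":0,"wy":0,"wz":0},{"dx":0,"dy":0,"dz":-0.6,"wx":0,"wy":0,"wz":0},{"dx":0,"dy":0,"dz":-0.6,"wx":0,"wy":0,"wz":0},{"dx":0,"dy":0,"dz":-0.6,"wx":0,"wy":0,"wz":0}]}}

```text
t: 21.68
tcp_pos: [456.1, 1.7, 118.8]
ee_rot: [[-0.077, 0.997, 0.001], [0.997, 0.077, 0.0], [0.0, 0.001, -1.0]]
force: [-0.5, 0.8, -0.4]
width: 0.826
finger_force: 0.0
```

```bash
python3 -c "
from plan import *
plan([(450,308.3,110,85)])"
```

```text
t 21.68 at [456.1   1.7 118.8] th 94.4 w 0.826 F [-0.5  0.8 -0.4] ff 0.0 q [  0.  -9. -16.  82.   0.  86.]
1.0 0.057 0.029 0.0 -0.0 0.055  rows 1.9
1.0 0.013 0.029 0.0 -0.0 0.054  rows 1.9
1.0 -0.029 0.029 0.001 -0.0 0.054  rows 1.9
0.829 -0.059 0.024 -0.0 -0.0 0.046  rows 1.6
  -> [450.  308.3 110. ] 85
```

>>> {"api": "play_rows", "payload": {"series": [{"dx":1,"dy":0.057,"dz":0.029,"wx":0,"wy":0,"wz":0.055},{"dx":1,"dy":0.057,"dz":0.029,"wx":0,"wy":0,"wz":0.055},{"dx":1,"dy":0.057,"dz":0.029,"wx":0,"wy":0,"wz":0.055}]}}

```text
t: 21.93
tcp_pos: [453.5, 86.0, 115.0]
ee_rot: [[-0.036, 0.999, -0.002], [0.999, 0.036, 0.002], [0.002, -0.002, -1.0]]
force: [0.3, -0.3, -0.7]
width: 0.826
finger_force: 0.0
```

>>> {"api": "play_rows", "payload": {"series": [{"dx":1,"dy":0.013,"dz":0.029,"wx":0,"wy":0,"wz":0.054},{"dx":1,"dy":0.013,"dz":0.029,"wx":0,"wy":0,"wz":0.054},{"dx":1,"dy":0.013,"dz":0.029,"wx":0,"wy":0,"wz":0.054}]}}

```text
t: 22.18
tcp_pos: [451.8, 166.1, 112.7]
ee_rot: [[0.005, 1.0, -0.002], [1.0, -0.005, 0.001], [0.001, -0.002, -1.0]]
force: [0.1, -0.7, 0.6]
width: 0.823
finger_force: 0.0
```

>>> {"api": "play_rows", "payload": {"series": [{"dx":1,"dy":-0.029,"dz":0.029,"wx":0,"wy":0,"wz":0.054},{"dx":1,"dy":-0.029,"dz":0.029,"wx":0,"wy":0,"wz":0.054},{"dx":1,"dy":-0.029,"dz":0.029,"wx":0,"wy":0,"wz":0.054}]}}

```text
t: 22.43
tcp_pos: [450.3, 246.0, 110.3]
ee_rot: [[0.048, 0.999, -0.001], [0.999, -0.048, 0.001], [0.001, -0.001, -1.0]]
force: [0.0, -0.3, -0.6]
width: 0.819
finger_force: 0.0
```

>>> {"api": "play_rows", "payload": {"series": [{"dx":0.829,"dy":-0.059,"dz":0.024,"wx":0,"wy":0,"wz":0.046},{"dx":0.829,"dy":-0.059,"dz":0.024,"wx":0,"wy":0,"wz":0.046},{"dx":0.829,"dy":-0.059,"dz":0.024,"wx":0,"wy":0,"wz":0.046},{"dx":0.829,"dy":-0.059,"dz":0.024,"wx":0,"wy":0,"wz":0.046},{"dx":0.829,"dy":-0.059,"dz":0.024,"wx":0,"wy":0,"wz":0.046},{"dx":0.829,"dy":-0.059,"dz":0.024,"wx":0,"wy":0,"wz":0.046}]}}

```text
t: 22.93
tcp_pos: [449.7, 307.2, 109.8]
ee_rot: [[0.088, 0.996, -0.001], [0.996, -0.088, -0.0], [-0.0, -0.001, -1.0]]
force: [0.1, -1.0, -0.1]
width: 0.826
finger_force: 0.0
```

```bash
python3 -c "
from plan import *
plan([(450,308.3,45,85),(450,308.3,23,85)])
for n,P in(('top',(500,30,30)),('scene',(450,310,30))):
    a=bot.read_camera(n)[:,:,::-1]; u,v=proj(n,P).round().astype(int); cv2.imwrite('pics/x_'+n+'.png',cv2.resize(a[v-45:v+45,u-60:u+60],(400,300),interpolation=2))
cv2.imwrite('pics/d9.png',np.hstack([cv2.imread('pics/x_top.png'),cv2.imread('pics/x_scene.png')]))"
```

```text
t 22.93 at [449.7 307.2 109.8] th 84.9 w 0.826 F [ 0.1 -1.  -0.1] ff 0.0 q [ 34.   4.  -6.  81.   0. 129.]
0.014 0.003 0.81 -0.001 0.0 -0.001  rows 1.6
  -> [450.  308.3  45. ] 85
0.001 -0.001 0.275 0.0 0.0 -0.0  rows 0.5
  -> [450.  308.3  23. ] 85
```

View pics/d9.png

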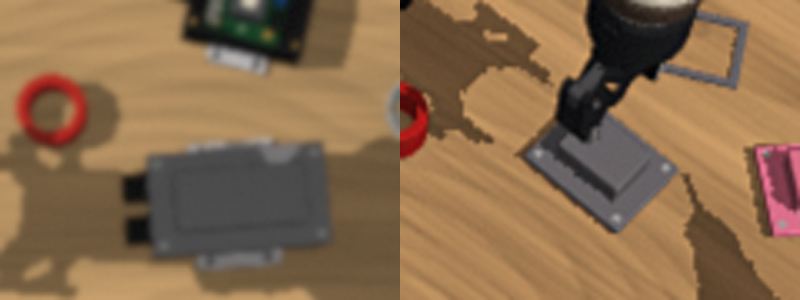

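Long lid sits square on its housing, and the gripper is over the short grey lid. Descend and grip.

>>> {"api": "play_rows", "payload": {"series": [{"dx":0.014,"dy":0.003,"dz":0.5,"wx":0,"wy":0,"wz":0},{"dx":0.014,"dy":0.003,"dz":0.75,"wx":0,"wy":0,"wz":0},{"dx":0.014,"dy":0.003,"dz":0.82,"wx":0,"wy":0,"wz":0},{"dx":0.014,"dy":0.003,"dz":0.82,"wx":0,"wy":0,"wz":0}]}}

```text
t: 23.37
tcp_pos: [449.4, 308.2, 43.3]
ee_rot: [[0.088, 0.996, -0.002], [0.996, -0.088, -0.001], [-0.002, -0.002, -1.0]]
force: [0.0, 0.6, 1.1]
width: 0.821
finger_force: 0.0
```

>>> {"api": "play_rows", "payload": {"series": [{"dx":0,"dy":0,"dz":0.1,"wx":0,"wy":0,"wz":0},{"dx":0,"dy":0,"dz":0.2,"wx":0,"wy":0,"wz":0},{"dx":0,"dy":0,"dz":0.265,"wx":0,"wy":0,"wz":0},{"dx":0,"dy":0,"dz":0.265,"wx":0,"wy":0,"wz":0},{"dx":0,"dy":0,"dz":0.265,"wx":0,"wy":0,"wz":0}]}}

```text
t: 23.78
tcp_pos: [450.1, 309.4, 23.6]
ee_rot: [[0.087, 0.996, 0.0], [0.996, -0.087, 0.0], [0.0, 0.0, -1.0]]
force: [0.5, 0.4, -0.2]
width: 0.828
finger_force: 0.0
```

>>> {"api": "play_rows", "payload": {"series": [{"dx":0,"dy":0,"dz":0,"wx":0,"wy":0,"wz":0},{"dx":0,"dy":0,"dz":0,"wx":0,"wy":0,"wz":0},{"dx":0,"dy":0,"dz":0,"wx":0,"wy":0,"wz":0},{"dx":0,"dy":0,"dz":0,"wx":0,"wy":0,"wz":0},{"dx":0,"dy":0,"dz":0,"wx":0,"wy":0,"wz":0},{"dx":0,"dy":0,"dz":0,"wx":0,"wy":0,"wz":0}], "jaw": -1}}

```text
t: 24.28
tcp_pos: [450.6, 309.7, 24.3]
ee_rot: [[0.087, 0.996, 0.001], [0.996, -0.087, 0.001], [0.001, 0.001, -1.0]]
force: [-0.8, 0.7, 5.9]
width: 0.545
finger_force: 52.0
```

>>> {"api": "play_rows", "payload": {"series": [{"dx":0,"dy":0,"dz":-0.2,"wx":0,"wy":0,"wz":0},{"dx":0,"dy":0,"dz":-0.5,"wx":0,"wy":0,"wz":0},{"dx":0,"dy":0,"dz":-1,"wx":0,"wy":0,"wz":0},{"dx":0,"dy":0,"dz":-1,"wx":0,"wy":0,"wz":0},{"dx":0,"dy":0,"dz":-1,"wx":0,"wy":0,"wz":0}]}}

```text
t: 24.7
tcp_pos: [451.2, 310.1, 105.7]
ee_rot: [[0.087, 0.996, 0.004], [0.996, -0.087, 0.003], [0.003, 0.003, -1.0]]
force: [-0.3, 0.1, -1.8]
width: 0.549
finger_force: 51.9
```

```bash
python3 -c "
from plan import *
plan([(621.5,-11.2,112,77)])"
```

```text
t 24.70 at [451.2 310.1 105.7] th 85.0 w 0.549 F [-0.3  0.1 -1.8] ff 51.9 q [ 34.   4.  -6.  80.   0. 130.]
-1.0 0.648 -0.021 0.001 -0.001 0.047  rows 2.3
-1.0 0.702 -0.022 0.001 -0.001 0.048  rows 2.3
-1.0 0.759 -0.022 0.001 -0.001 0.049  rows 2.4
-0.677 0.557 -0.015 0.001 -0.001 0.033  rows 1.7
  -> [621.5 -11.2 112. ] 77
```

>>> {"api": "play_rows", "payload": {"series": [{"dx":-0.5,"dy":0.32,"dz":-0.03,"wx":0,"wy":0,"wz":0.047},{"dx":-1,"dy":0.648,"dz":-0.06,"wx":0,"wy":0,"wz":0.047},{"dx":-1,"dy":0.648,"dz":-0.06,"wx":0,"wy":0,"wz":0.047},{"dx":-1,"dy":0.648,"dz":-0.06,"wx":0,"wy":0,"wz":0.047}]}}

```text
t: 25.03
tcp_pos: [495.5, 222.4, 107.0]
ee_rot: [[0.127, 0.992, -0.001], [0.992, -0.127, -0.001], [-0.001, -0.001, -1.0]]
force: [-0.7, 0.7, -1.2]
width: 0.548
finger_force: 51.9
```

>>> {"api": "play_rows", "payload": {"series": [{"dx":-0.5,"dy":0.35,"dz":-0.022,"wx":0,"wy":0,"wz":0.048},{"dx":-1,"dy":0.702,"dz":-0.022,"wx":0,"wy":0,"wz":0.048},{"dx":-1,"dy":0.702,"dz":-0.022,"wx":0,"wy":0,"wz":0.048},{"dx":-1,"dy":0.702,"dz":-0.022,"wx":0,"wy":0,"wz":0.048}]}}

```text
t: 25.37
tcp_pos: [541.1, 136.5, 108.6]
ee_rot: [[0.164, 0.986, -0.001], [0.986, -0.164, -0.0], [-0.001, -0.001, -1.0]]
force: [0.8, 0.5, -0.7]
width: 0.547
finger_force: 52.0
```

>>> {"api": "play_rows", "payload": {"series": [{"dx":-0.5,"dy":0.38,"dz":-0.022,"wx":0,"wy":0,"wz":0.049},{"dx":-1,"dy":0.759,"dz":-0.022,"wx":0,"wy":0,"wz":0.049},{"dx":-1,"dy":0.759,"dz":-0.022,"wx":0,"wy":0,"wz":0.049},{"dx":-1,"dy":0.759,"dz":-0.022,"wx":0,"wy":0,"wz":0.049}]}}

```text
t: 25.7
tcp_pos: [588.2, 48.2, 110.4]
ee_rot: [[0.202, 0.979, -0.001], [0.979, -0.202, -0.0], [-0.0, -0.001, -1.0]]
force: [0.0, -0.6, -0.7]
width: 0.549
finger_force: 52.1
```

>>> {"api": "play_rows", "payload": {"series": [{"dx":-0.34,"dy":0.28,"dz":-0.015,"wx":0,"wy":0,"wz":0.033},{"dx":-0.665,"dy":0.557,"dz":-0.015,"wx":0,"wy":0,"wz":0.033},{"dx":-0.665,"dy":0.557,"dz":-0.015,"wx":0,"wy":0,"wz":0.033},{"dx":-0.665,"dy":0.557,"dz":-0.015,"wx":0,"wy":0,"wz":0.033},{"dx":-0.665,"dy":0.557,"dz":-0.015,"wx":0,"wy":0,"wz":0.033},{"dx":-0.665,"dy":0.557,"dz":-0.015,"wx":0,"wy":0,"wz":0.033}]}}

```text
t: 26.2
tcp_pos: [620.0, -9.3, 112.5]
ee_rot: [[0.223, 0.975, -0.001], [0.975, -0.223, 0.001], [0.001, -0.001, -1.0]]
force: [-0.0, -0.6, -1.2]
width: 0.551
finger_force: 52.2
```

```bash
python3 -c "
from plan import *
plan([(621.5,-10.2,79,77),(621.5,-10.2,74,77)])"
```

```text
t 26.20 at [620.   -9.3 112.5] th 77.1 w 0.551 F [-0.  -0.6 -1.2] ff 52.2 q [ -1.  14.   6.  82.   0. 102.]
-0.007 0.021 0.419 -0.001 -0.001 0.002  rows 0.8
  -> [621.5 -10.2  79. ] 77
0.0 0.0 0.063 -0.0 0.0 0.0  rows 0.1
  -> [621.5 -10.2  74. ] 77
```

>>> {"api": "play_rows", "payload": {"series": [{"dx":-0.007,"dy":0.012,"dz":0.2,"wx":0,"wy":0,"wz":0},{"dx":-0.007,"dy":0.012,"dz":0.35,"wx":0,"wy":0,"wz":0},{"dx":-0.007,"dy":0.012,"dz":0.41,"wx":0,"wy":0,"wz":0},{"dx":-0.007,"dy":0.012,"dz":0.41,"wx":0,"wy":0,"wz":0},{"dx":-0.007,"dy":0.012,"dz":0.41,"wx":0,"wy":0,"wz":0}]}}

```text
t: 26.62
tcp_pos: [621.1, -11.2, 80.0]
ee_rot: [[0.224, 0.975, -0.001], [0.975, -0.224, 0.0], [0.0, -0.001, -1.0]]
force: [-0.4, -0.5, -0.9]
width: 0.547
finger_force: 52.3
```

>>> {"api": "play_rows", "payload": {"series": [{"dx":0,"dy":0,"dz":0.012,"wx":0,"wy":0,"wz":0},{"dx":0,"dy":0,"dz":0.024,"wx":0,"wy":0,"wz":0},{"dx":0,"dy":0,"dz":0.036,"wx":0,"wy":0,"wz":0},{"dx":0,"dy":0,"dz":0.036,"wx":0,"wy":0,"wz":0},{"dx":0,"dy":0,"dz":0.036,"wx":0,"wy":0,"wz":0}]}}

```text
t: 27.03
tcp_pos: [621.5, -11.8, 77.4]
ee_rot: [[0.225, 0.974, 0.0], [0.974, -0.225, 0.0], [0.0, 0.0, -1.0]]
force: [0.2, -0.7, -1.7]
width: 0.547
finger_force: 52.3
```

>>> {"api": "play_rows", "payload": {"series": [{"dx":0.015,"dy":0,"dz":0,"wx":0,"wy":0,"wz":0},{"dx":0.015,"dy":0,"dz":0.012,"wx":0,"wy":0,"wz":0},{"dx":0.015,"dy":0,"dz":0.024,"wx":0,"wy":0,"wz":0},{"dx":0.015,"dy":0,"dz":0.035,"wx":0,"wy":0,"wz":0},{"dx":0.015,"dy":0,"dz":0.035,"wx":0,"wy":0,"wz":0},{"dx":0.015,"dy":0,"dz":0.035,"wx":0,"wy":0,"wz":0}]}}

```text
t: 27.53
tcp_pos: [621.6, -10.6, 74.3]
ee_rot: [[0.225, 0.974, -0.0], [0.974, -0.225, 0.0], [0.0, -0.0, -1.0]]
force: [-0.2, -0.1, -1.3]
width: 0.55
finger_force: 52.3
```

>>> {"api": "play_rows", "payload": {"series": [{"dx":0,"dy":0,"dz":0.012,"wx":0,"wy":0,"wz":0},{"dx":0,"dy":0,"dz":0.022,"wx":0,"wy":0,"wz":0},{"dx":0,"dy":0,"dz":0.032,"wx":0,"wy":0,"wz":0},{"dx":0,"dy":0,"dz":0.032,"wx":0,"wy":0,"wz":0},{"dx":0,"dy":0,"dz":0.032,"wx":0,"wy":0,"wz":0}]}}

```text
t: 27.95
tcp_pos: [621.8, -10.6, 72.4]
ee_rot: [[0.225, 0.974, 0.001], [0.974, -0.225, 0.0], [0.0, 0.0, -1.0]]
force: [-2.5, -0.7, 4.9]
width: 0.551
finger_force: 52.8
```

Contact at 72.4, as expected for a lid flat on the rim. Release, rise and back off for a final look.

>>> {"api": "play_rows", "payload": {"series": [{"dx":0,"dy":0,"dz":0,"wx":0,"wy":0,"wz":0},{"dx":0,"dy":0,"dz":0,"wx":0,"wy":0,"wz":0},{"dx":0,"dy":0,"dz":0,"wx":0,"wy":0,"wz":0},{"dx":0,"dy":0,"dz":0,"wx":0,"wy":0,"wz":0}], "jaw": 0.65}}

```text
t: 28.28
tcp_pos: [621.7, -10.5, 71.7]
ee_rot: [[0.225, 0.974, -0.0], [0.974, -0.225, 0.0], [0.0, -0.0, -1.0]]
force: [0.1, -0.2, -1.0]
width: 0.826
finger_force: 0.0
```

>>> {"api": "play_rows", "payload": {"series": [{"dx":0,"dy":0,"dz":-0.2,"wx":0,"wy":0,"wz":0},{"dx":0,"dy":0,"dz":-0.5,"wx":0,"wy":0,"wz":0},{"dx":0,"dy":0,"dz":-1,"wx":0,"wy":0,"wz":0},{"dx":0,"dy":0,"dz":-1,"wx":0,"wy":0,"wz":0}]}}

```text
t: 28.62
tcp_pos: [623.9, -10.6, 159.4]
ee_rot: [[0.225, 0.974, 0.009], [0.974, -0.225, 0.0], [0.002, 0.009, -1.0]]
force: [1.8, 0.3, 2.0]
width: 0.826
finger_force: 0.0
```

>>> {"api": "play_rows", "payload": {"series": [{"dx":-1,"dy":0,"dz":0,"wx":0,"wy":0,"wz":0},{"dx":-1,"dy":0,"dz":0,"wx":0,"wy":0,"wz":0},{"dx":-1,"dy":0,"dz":0,"wx":0,"wy":0,"wz":0}]}}

```text
t: 28.87
tcp_pos: [602.8, -93.3, 152.1]
ee_rot: [[0.228, 0.974, 0.0], [0.974, -0.228, -0.001], [-0.001, 0.001, -1.0]]
force: [-0.8, 0.6, 0.1]
width: 0.826
finger_force: 0.0
```

>>> {"api": "play_rows", "payload": {"series": [{"dx":-1,"dy":0,"dz":0,"wx":0,"wy":0,"wz":0},{"dx":-1,"dy":0,"dz":0,"wx":0,"wy":0,"wz":0},{"dx":-1,"dy":0,"dz":0,"wx":0,"wy":0,"wz":0},{"dx":-1,"dy":0,"dz":0,"wx":0,"wy":0,"wz":0},{"dx":-1,"dy":0,"dz":0,"wx":0,"wy":0,"wz":0}]}}

```text
t: 29.28
tcp_pos: [585.8, -166.6, 151.8]
ee_rot: [[0.225, 0.974, 0.0], [0.974, -0.225, 0.001], [0.001, 0.0, -1.0]]
force: [-0.3, -0.4, -0.5]
width: 0.824
finger_force: 0.0
```

```bash
python3 -c "
from plan import *
for n,P in(('top',(530,30,30)),('scene',(540,0,50))):
    a=bot.read_camera(n)[:,:,::-1]; u,v=proj(n,P).round().astype(int); cv2.imwrite('pics/x_'+n+'.png',cv2.resize(a[v-60:v+60,u-80:u+80],(400,300),interpolation=2))
cv2.imwrite('pics/d10.png',np.hstack([cv2.imread('pics/x_top.png'),cv2.imread('pics/x_scene.png')]))"
```

```text
(no output)
```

View pics/d10.png

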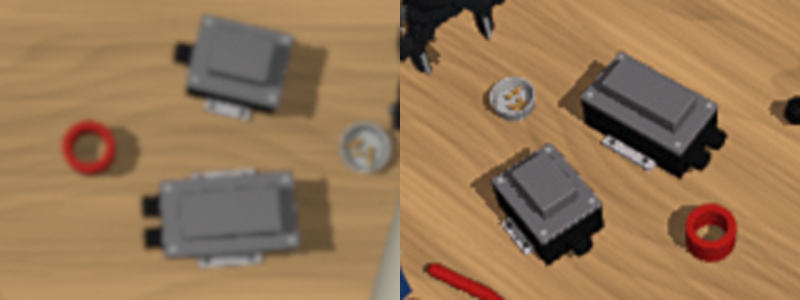

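Both lids sit flat and square on their rims, and the tape roll and screw cup stand where they were.

```bash
python3 -c "
from station import bot
print(bot.hand_in())"
```

```text
the job is handed in; nothing more can be done
None
```

I've handed in the job at about 29 s of the 106 s allowed: both boards are in their own housings with terminals at the gland end, then both lids went on and sit flat on the rims, and the tape roll and screw cup were not moved (the hand-in gave no verdict).

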